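Make up a lock order and ticket it

TASK

Make up this order in the grey steel dispatch tray: stack every white carton and every flat tin that stands on the bench into one column on the grey carton in the tray, each centred on it with its long side along the grey carton's long side, white cartons below and the tins on top. Only when the whole order is stacked, take the sprung ticket clip off the rim of the key-blank tray by squeezing its handles, and clip it upright onto the front rim of the dispatch tray (the low wall nearest the robot), pushed well down with its ticket facing outwards. The number of boxes varies, and things may get knocked or slip while you work: see that all is right before you finish.

Things in the scene. Friction and masses are not known exactly. Their poses are not given: they have to be found in the camera images.
- dispatch_tray: Fixed open tray of grey sheet steel, 185 mm (x) by 108 mm (y), 34 mm high, walls and floor 3 mm. Origin: centre of its underside; z up; -x points to its front wall, which faces the robot within 0.12 rad. A low cross wall divides it: behind stands the grey carton; the front pocket holds a fixed padlock and lock cylinder, under 21 mm high, at least 25 mm behind the front wall.
- front_rim (a point): Middle of the top edge of the dispatch tray's front wall (3 mm thick, its faces look along the tray's x), 34 mm above the bench. The jaws go over this edge, within 40 mm to either side of this point.
- grey_carton: Closed grey carton, 87 mm (x) by 97 mm (y), 56 mm high, fixed in the dispatch tray's rear pocket on its 3 mm floor; its top, where the column begins, is 55 mm above its origin. Origin: centre of its underside, z up; its axes are parallel to the tray's.
- key_tray: Loose dark tray of key blanks (0.6 kg), 120 mm (x) by 200 mm (y), 34 mm high, long walls 3 mm thick. Origin: centre of its underside, z up; -x points to its front wall, which faces the robot; the ticket clip starts on that wall. This tray and the dispatch tray stand side by side; which is on which side varies.
- ticket_clip: Sprung steel clip like a clothes peg, 70 g; starts upright on the key tray's front wall, ticket towards the robot. Origin: on its pin; z up from jaws to handles; x across the jaws (the way the handles are squeezed), y along the pin. The handles end in rolls 26 mm wide (y), 8 mm thick, 40 mm above the pin, 48 mm over their outsides when on a wall; 27 mm when squeezed fully, needing about 9 N.
- jaws (a point): Point midway between the clip's two jaws, 18 mm below its pin. The flat jaws (32 mm wide, 2.5 mm thick) reach 28 mm below the pin; fully squeezed they stand 17 mm apart at the tips, 7 mm apart at 8 mm below the pin; released they shut with about 8 N. On a wall, its edge lies at best 5 to 10 mm below the pin (8 mm at the start).
- ticket (a point): Centre of the outer face of the order ticket, a plate 62 mm (y) by 26 mm (z) on the outside of the clip's -x jaw: 7.5 mm to the clip's -x side, 17 mm below the pin.
- clip_lever (a joint): Angle between the clip's two levers, rad: 0 when its jaws hold a 3 mm wall, 0.5 when squeezed fully open (a firm stop), -0.1 when empty and shut.
- carton_1: Closed cream-white cardboard carton, 70 x 80 x 55 mm high (0.2 kg), standing upright. Origin: centre of its underside, z up; x runs across the 70 mm width, y along the 80 mm length. The boxes stand in front of the bench's key duplicator, whose lever knob, up to 130 mm high, sticks out towards the trays.
- carton_2: Closed cream-white cardboard carton, 70 x 80 x 55 mm high (0.2 kg), standing upright. Origin: centre of its underside, z up; x runs across the 70 mm width, y along the 80 mm length. May be absent.
- tin_1: Closed flat green sheet-metal tin, 61 x 84 x 25 mm high (0.14 kg), lying flat. Origin: centre of its underside, z up; x runs across the 61 mm width (walls at x = -30 and +28, so the grip is 58 to 61 mm wide), y along the 84 mm length. May be absent.
- tin_2: Closed flat green sheet-metal tin, 61 x 84 x 25 mm high (0.14 kg), lying flat. Origin: centre of its underside, z up; x runs across the 61 mm width (walls at x = -30 and +28, so the grip is 58 to 61 mm wide), y along the 84 mm length. May be absent.
- tin_3: Closed flat green sheet-metal tin, 61 x 84 x 25 mm high (0.14 kg), lying flat. Origin: centre of its underside, z up; x runs across the 61 mm width (walls at x = -30 and +28, so the grip is 58 to 61 mm wide), y along the 84 mm length. May be absent.
- tin_4: Closed flat green sheet-metal tin, 61 x 84 x 25 mm high (0.14 kg), lying flat. Origin: centre of its underside, z up; x runs across the 61 mm width (walls at x = -30 and +28, so the grip is 58 to 61 mm wide), y along the 84 mm length. May be absent.

How it is judged (in metres and radians):
On the way, in this order (a step that is already met when the one before it is completed fails the run):
1. every box of the order is stacked squarely on the grey carton, white cartons below the tins (horizontal distance between each of carton_1, carton_2, tin_1, tin_2, tin_3, tin_4 and grey_carton below 0.015 m and angle between the y axis of each of carton_1, carton_2, tin_1, tin_2, tin_3, tin_4 and the y axis of grey_carton, either way round below 0.15 rad and angle between each of carton_1, carton_2, tin_1, tin_2, tin_3, tin_4's own z axis and vertical below 0.08 rad and height (world z) of each of carton_1, carton_2, tin_1, tin_2, tin_3, tin_4 above 0.052 m and linear speed of each of carton_1, carton_2, tin_1, tin_2, tin_3, tin_4 below 0.03 m/s and z of each of tin_1, tin_2, tin_3, tin_4 in the frame of carton_1 above 0.02 m and z of each of tin_1, tin_2, tin_3, tin_4 in the frame of carton_2 above 0.02 m), for 0.3 s.
2. after that, the ticket clip grips the front rim of the dispatch tray (x of jaws in the frame of dispatch_tray between -0.098 and -0.084 m and y of jaws in the frame of dispatch_tray between -0.04 and 0.04 m and z of ticket_clip in the frame of dispatch_tray between 0.034 and 0.054 m and angle between ticket_clip's own z axis and vertical below 0.25 rad and x of ticket in the frame of dispatch_tray below -0.0945 m and value of joint clip_lever below 0.12 rad and contact force between ticket_clip and dispatch_tray above 1 N and linear speed of ticket_clip below 0.03 m/s), for 0.2 s.
At the end, for the whole second after the job is handed in: Each box present rests level on the grey carton's column, within 15 mm of its centre and 0.15 rad of its long side, cartons below tins; the clip grips the dispatch tray's front wall, upright within 0.25 rad, within 40 mm of its middle, pin at most 20 mm above the rim, ticket outside (all of step 1 and all of step 2); the robot touches nothing.
Of carton_2, tin_1, tin_2, tin_3, tin_4 only 3 to 5 are there at a start; the rules pass over those that are not, and their reading is None.
At some moment in a run one of key_tray may be knocked a few centimetres aside while the robot is not near it.
Once in a run the grip may slacken for a moment while it holds something.
It also fails if it takes over 210 s, if anything falls off the work surface, if the arm or the gripper's body presses on something with over 40 N, if the wrist force passes 120 N, or if a joint passes its speed limit or range.

ROBOT

A 6-joint arm with a two-finger parallel gripper is mounted at the origin on a cart in front of the work surface, level with it; the furniture and walls round the work are solid. World frame = base frame: x ahead of the robot, y to its left, z up, the work surface at z = 0. Lengths are in mm, angles in rad, forces in N, time in s.
With the tool pointing down it reaches from about 350 to 775 mm from the base axis. Payload 5.5 kg.
Tool frame: the origin (TCP) lies on the centre line of the jaws, within the pads' length; the fingertips stand 17 mm ahead of it and the grasp point (between the pads) lies 2 mm behind it; x points along the fingers, y is the direction in which the jaws open and shut, and the axes are right-handed (so a half turn about x gives the same grasp; the last joint's range is limited). The gripper opens to 85 mm and grips with 20 to 120 N. Pads are 22 mm wide; open, the fingers measure 114 mm over their backs; the gripper's body (76 mm by 85 mm) begins 54 mm behind the grasp point. The pads swing forward as they close: fully open they stand 13 mm farther back than shut.
Start: joints at [-0.14, 0.313, 0.046, 1.304, 0, 1.431], TCP at [575.039, -0.015, 248.323] pointing down, gripper open.
Joint ranges: [-2.76, 2.76], [-0.86, 1.69], [-1.03, 1.26], [-2.2, 2.34], [-1.47, 1.5], [-3.14, 3.14]. Speed limits (rad/s): [2.57, 2.57, 3.14, 3.14, 3.14, 3.14].

INTERFACE

Orientations are given as a unit quaternion [w, x, y, z].
In Python, from workcell import sense, capture, sign_off gives the robot as it stands. The module is installed in compiled form; this text tells all that it offers.
- The arm moves only by the tool jog_arm, never from a script. Its argument "targets" is a list of rows, each an object with "hand": the finger opening in cm, from 0 to 8.54; "offset": the shift along the tool's x, y, z in cm, a list of three; "roll": the turn about the tool's x in degrees. In form: [{"hand": hand, "offset": [tx, ty, tz], "roll": roll}, ...]. A call has 1 to 20 rows; each row is the pose to reach, as a shift and turn from the pose commanded when the call began, along the tool's axes at that moment; what a row does not reach only later rows make up. A row lasts 1/8 s, in which the tool goes at most 62.5 mm and 10.7 degrees, less where a joint would pass 70% of its speed; a pose out of reach is approached as far as the arm can. A call with a gripper value outside its range is refused whole. The fingers move at their own pace and stop on an object; the grip force is fixed at half the most. Time passes only in rows, so rows that repeat a pose let the fingers close. It gives the time, the measured TCP pose, the force and the opening at its end, in the units of the state.
- sense(): the state, without advancing time (a new reading comes with each control period).
- capture(name): name is "scene" or "side" or "wrist"; returns a dict with "frame" (480x640x3 uint8, red, green, blue), "depth" (480x640 float32, mm along the optical axis (not along the pixel's ray), 0 where there is no reading), "mtx" (3x3 intrinsics, pixels), "rvec" (rotation vector, rad) and "tvec" (3), from world to camera coordinates, as OpenCV has them. Camera axes: x right, y down, z forward; pixel columns grow to the right and rows downward; lengths in mm; the calibration is good to about 2 mm. A picture is of the moment at which its call begins.
- sign_off(): hands the job in, once; it reports no verdict.
The state is a dict: "clock": time; "q": joint angles; "joint_vel": joint speeds; "joint_torque": joint torques, N m; "position": TCP position; "eef_rot": TCP orientation; "force": force on the tool from outside, world axes, zero at the start; "moment": the same for the moment, N m; "gripper_width": finger opening in mm.
Only numpy, scipy, OpenCV 4.12 (cv2) and the standard library are available. Lean on these libraries where they do the work, as an engineer would, in place of code of your own. Each camera call takes 0.05 s, during which the arm holds its last target.

## Working session

There is one attempt and no reset: what is moved stays moved. The work goes in short steps, Python scripts to look and compute and a tool call to move; the robot and the scene stay as the last step left them, time stands still between calls to the robot, and variables do not carry over. Pictures are saved under pics/ and viewed, and the job is handed in when it is done.

Besides the shell and the picture viewer there is one more tool, called after ">>>" as name(argument=value, ...) on one line, values as JSON. jog_arm: Moves the arm, as the interface text tells. Its arguments: {"type":"object","properties":{"targets":{"type":"array","items":{"type":"object","properties":{"hand":{"type":"number"},"offset":{"type":"array","items":{"type":"number"}},"roll":{"type":"number"}}}}},"required":["targets"]}

```bash
mkdir -p pics
python3 - <<'E'
from workcell import sense,capture
import cv2,numpy as np
print(sense())
for n in("scene","side","wrist"):
    c=capture(n); cv2.imwrite(f"pics/{n}0.png",c["frame"][:,:,::-1]); R=cv2.Rodrigues(c["rvec"])[0]
    print(n,c["mtx"].tolist(),(-R.T@np.array(c["tvec"]).ravel()).round(),R.round(2).tolist())
E
```

```text
{'clock': 0.0, 'q': array([-1.39620781e-01,  3.13964109e-01,  4.49874047e-02,  1.30359960e+00,
       -2.31231835e-05,  1.43124044e+00]), 'joint_vel': array([ 7.91593461e-05, -6.78000899e-04, -7.92849346e-04, -8.40275077e-04,
        1.64569974e-03,  4.94270677e-05]), 'joint_torque': array([-2.90074182e-03, -4.80629075e+01,  2.98531097e+01,  1.95313990e-02,
       -3.83516899e-04, -4.27451073e-05]), 'position': array([5.74522433e+02, 3.89244962e-02, 2.47432936e+02]), 'eef_rot': array([ 0.49948592,  0.49963074,  0.50048124, -0.5004013 ]), 'force': array([-0.17825019, -1.07234781, -0.05009175]), 'moment': array([ 0.00754812, -0.03002441, -0.03293811]), 'gripper_width': 85.45716309546567}
scene [[501.3145137242539, 0.0, 320.2508516732343], [0.0, 501.3145137242539, 241.77926845205164], [0.0, 0.0, 1.0]] [   3. -891.  531.] [[0.87, -0.5, 0.02], [-0.19, -0.38, -0.91], [0.46, 0.78, -0.42]]
side [[509.4256228227728, 0.0, 323.8784208427977], [0.0, 509.4256228227728, 241.25893409533947], [0.0, 0.0, 1.0]] [ 147. 1012.  764.] [[-0.95, -0.32, 0.01], [-0.18, 0.51, -0.84], [0.27, -0.79, -0.54]]
wrist [[333.5857045460028, 0.0, 318.0381277160188], [0.0, 333.5857045460028, 237.98387457472685], [0.0, 0.0, 1.0]] [575.  73. 373.] [[1.0, 0.0, -0.0], [0.0, -0.96, 0.28], [-0.0, -0.28, -0.96]]
```

View pics/scene0.png

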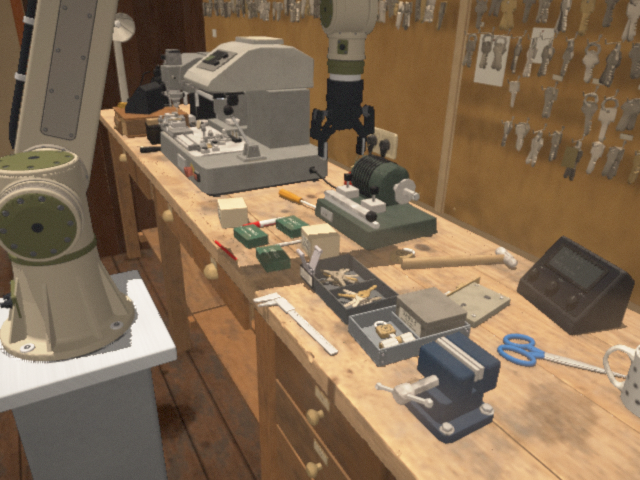

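View pics/side0.png

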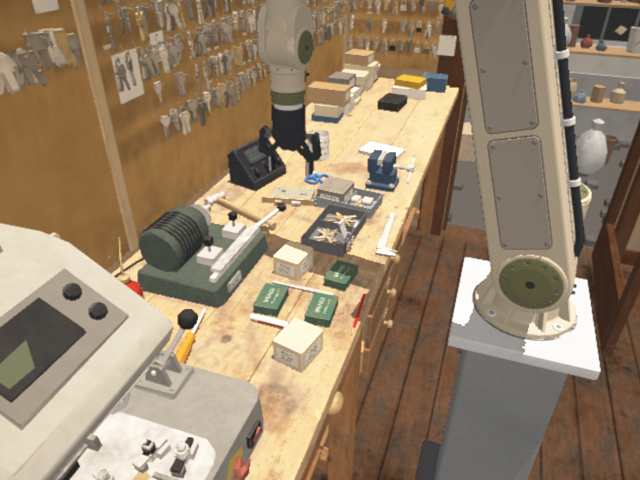

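View pics/wrist0.png

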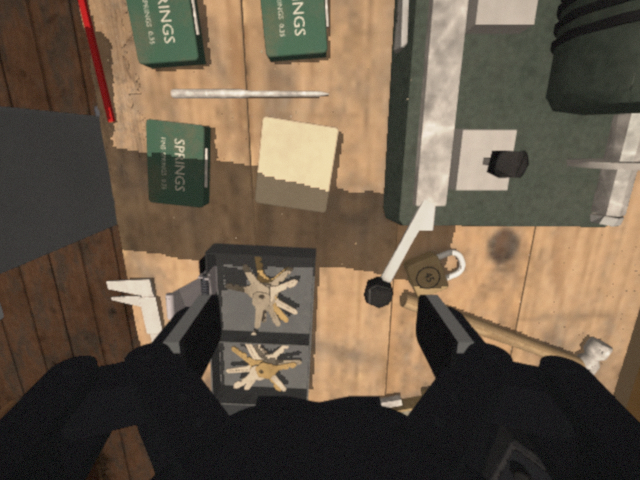

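```bash
cat > h.py <<'E'
from workcell import sense,capture
import cv2,numpy as np
from scipy.spatial.transform import Rotation as Ro
def get(n,save=None):
    c=capture(n)
    if save: cv2.imwrite(f"pics/{save}.png",c["frame"][:,:,::-1])
    c["R"]=cv2.Rodrigues(np.array(c["rvec"]))[0]; c["t"]=np.array(c["tvec"]).ravel(); c["C"]=-c["R"].T@c["t"]
    return c
def rays(c,px):
    p=np.asarray(px,float); return np.c_[(p[:,0]-c["mtx"][0,2])/c["mtx"][0,0],(p[:,1]-c["mtx"][1,2])/c["mtx"][1,1],np.ones(len(p))]
def plane(c,px,z):
    d=rays(c,px)@c["R"]; return c["C"]+d*((z-c["C"][2])/d[:,2])[:,None]
def cloud(c):
    v,u=np.mgrid[0:480,0:640]; px=np.c_[u.ravel(),v.ravel()]
    P=(rays(c,px)*c["depth"].ravel()[:,None]-c["t"])@c["R"]
    P[c["depth"].ravel()==0]=np.nan
    return P.reshape(480,640,3)
def proj(c,X):
    q=(np.atleast_2d(X)@c["R"].T+c["t"])@c["mtx"].T; return q[:,:2]/q[:,2:]
def masks(c):
    hsv=cv2.cvtColor(c["frame"],cv2.COLOR_RGB2HSV)
    return {"green":cv2.inRange(hsv,(60,70,20),(90,255,200)),"cream":cv2.inRange(hsv,(15,20,90),(36,150,255))}
def rects(c,m,zlo,zhi,amin=120,sel=None):
    """blobs whose depth height is in zlo..zhi, minAreaRect in world xy"""
    P=cloud(c); mm=((m>0)&(P[...,2]>zlo)&(P[...,2]<zhi)).astype(np.uint8)
    if sel is not None: mm&=sel(P).astype(np.uint8)
    mm=cv2.morphologyEx(mm,cv2.MORPH_CLOSE,np.ones((3,3),np.uint8))
    out=[]
    for k in cv2.findContours(mm,cv2.RETR_EXTERNAL,cv2.CHAIN_APPROX_NONE)[0]:
        if cv2.contourArea(k)<amin: continue
        b=np.zeros_like(mm);cv2.drawContours(b,[k],-1,1,-1)
        z=np.nanmedian(P[(b>0)&(mm>0)][:,2]); W=plane(c,k[:,0,:],z)[:,:2].astype(np.float32)
        (cx,cy),(w,h),a=cv2.minAreaRect(W)
        if w>h: w,h,a=h,w,a+90   # h long; angle of long side
        ang=(a+180)%180 # width dir angle from x
        if ang>90: ang-=180
        out.append((round(cx,1),round(cy,1),round(float(z),1),round(w,1),round(h,1),round(ang,1),k[:,0,:].mean(0).round().tolist()))
    return out
def st():
    s=sense(); q=s["eef_rot"]; R=Ro.from_quat([q[1],q[2],q[3],q[0]]).as_matrix(); return s,R
def show():
    s,R=st(); print("t",round(s["clock"],2),"tcp",s["position"].round(1),"F",s["force"].round(1),"w",round(s["gripper_width"],1),"y-axis yaw",round(float(np.degrees(np.arctan2(R[1,1],R[0,1]))),2),"tilt",R[:,0].round(3))
    return s,R
E
python3 - <<'E'
from h import *
for n in("scene","side","wrist"):
    c=get(n);m=masks(c)
    print(n)
    for r in rects(c,m["green"],18,32): print(" g",r)
    for r in rects(c,m["cream"],48,62): print(" c",r)
    P=cloud(c)
    g=np.isfinite(P[...,2])&(P[...,2]>25)&(P[...,2]<66)&(P[...,1]<-60)&(P[...,1]>-450)&(P[...,0]<650)&(P[...,0]>350)
    img=(c["frame"]*(g[...,None]))[:,:,::-1]
    for r in rects(c,g.astype(np.uint8),52,66,sel=lambda P:(P[...,1]<-100)): print(" top",r)
    for r in rects(c,g.astype(np.uint8),29,38,60,sel=lambda P:(P[...,1]<100)): print(" rim",r)
    cv2.imwrite(f"pics/m_{n}.png",img)
E
```

```text
scene
 c (-1.2, -59.2, 54.9, 78.8, 169.7, -89.7, [66.0, 313.0])
 c (555.3, -337.2, 59.8, 98.3, 111.3, -5.5, [431.0, 307.0])
 c (545.8, 39.2, 55.6, 72.8, 98.1, -9.0, [320.0, 233.0])
 c (752.0, 113.4, 54.6, 215.9, 269.3, -0.2, [376.0, 216.0])
 c (428.5, 307.0, 55.7, 70.6, 100.9, -12.8, [232.0, 204.0])
 c (981.7, -11.4, 55.2, 38.8, 504.1, 0.6, [483.0, 214.0])
 c (588.8, 496.4, 54.8, 75.5, 358.4, 83.6, [254.0, 177.0])
 top (557.5, -334.6, 59.9, 94.3, 105.5, -5.5, [431.0, 306.0])
 rim (517.8, -328.2, 33.4, 116.6, 190.5, 84.0, [408.0, 329.0])
 rim (501.3, -154.2, 33.2, 132.2, 197.6, -2.2, [356.0, 288.0])
side
 c (431.8, 323.4, 55.5, 73.9, 87.4, -12.7, [298.0, 337.0])
 c (550.6, 55.1, 55.5, 75.6, 90.5, -8.6, [293.0, 253.0])
 c (667.3, 109.2, 54.9, 32.1, 233.7, -5.3, [236.0, 259.0])
 c (757.5, 47.9, 54.9, 57.0, 153.2, 47.2, [219.0, 236.0])
 c (560.5, -318.6, 59.7, 94.5, 116.4, -7.0, [335.0, 186.0])
 c (983.4, -105.5, 55.1, 24.2, 707.8, 0.1, [161.0, 208.0])
 top (561.9, -319.6, 59.9, 91.9, 113.3, -6.3, [335.0, 186.0])
 rim (527.0, -223.3, 32.6, 188.5, 318.2, -3.8, [342.0, 212.0])
wrist
 c (810.3, 14.9, 52.4, 46.1, 98.0, -89.9, [561.0, 207.0])
 c (726.2, 12.2, 53.5, 41.0, 78.8, -80.5, [469.0, 204.0])
 c (553.6, 49.6, 54.4, 69.6, 79.5, -8.5, [295.0, 163.0])
 c (663.3, 61.2, 53.1, 16.4, 134.8, -0.3, [412.0, 147.0])
 rim (474.0, -241.2, 32.1, 6.7, 47.3, 87.6, [237.0, 402.0])
 rim (446.6, -202.2, 33.1, 3.8, 53.4, -2.9, [212.0, 376.0])
 rim (566.0, -147.4, 33.6, 2.1, 174.0, -3.0, [310.0, 332.0])
 rim (451.0, -66.3, 33.0, 13.1, 13.9, -5.2, [206.0, 271.0])
```

>>> jog_arm(targets=[{"hand":8.5,"offset":[-3,-1,6],"roll":0},{"hand":8.5,"offset":[-6,-1,12],"roll":0},{"hand":8.5,"offset":[-6,-2,18],"roll":0},{"hand":8.5,"offset":[-6,-2,24],"roll":0},{"hand":8.5,"offset":[-6,-2,30],"roll":0},{"hand":8.5,"offset":[-6,-2,36],"roll":0},{"hand":8.5,"offset":[-6,-2,39],"roll":0},{"hand":8.5,"offset":[-6,-2,39],"roll":0},{"hand":8.5,"offset":[-6,-2,39],"roll":0}])

```text
clock: 1.42
position: [555.0, -389.4, 308.1]
eef_rot: [0.5, 0.5, 0.5, -0.5]
force: [0.1, -0.4, -0.2]
gripper_width: 85.1
```

Run:
```python
from h import *
show()
c=get("wrist","w1");P=cloud(c)
one=np.ones((480,640),np.uint8)
for lo,hi in((52,66),(29,38)):
    for r in rects(c,one,lo,hi,60): print(lo,r)
c=get("side");h=cv2.cvtColor(c["frame"],cv2.COLOR_RGB2HSV);print(h[300,262:280:4],h[308,315:330:4])
```

```text
t 1.43 tcp [ 555.  -389.4  308.1] F [ 0.1 -0.4 -0.2] w 85.1 y-axis yaw 0.01 tilt [-0.     0.001 -1.   ]
52 (695.0, -626.2, 59.2, 12.3, 45.3, -20.8, [423.0, 380.0])
52 (986.7, -638.8, 57.5, 17.6, 88.4, 1.7, [635.0, 387.0])
52 (365.8, -471.5, 58.1, 6.7, 37.0, -12.0, [162.0, 273.0])
52 (824.9, -388.4, 59.9, 45.4, 169.2, -15.0, [560.0, 201.0])
52 (564.8, -328.6, 58.7, 86.2, 96.1, -5.5, [327.0, 148.0])
29 (695.3, -626.3, 33.5, 9.3, 42.9, -18.6, [417.0, 368.0])
29 (986.2, -597.0, 33.4, 13.9, 157.4, 0.5, [628.0, 348.0])
29 (812.3, -385.2, 33.0, 19.3, 168.1, -15.7, [533.0, 193.0])
29 (521.6, -324.3, 33.3, 108.7, 184.8, 84.5, [288.0, 143.0])
29 (503.6, -210.6, 33.5, 70.2, 119.6, 87.3, [271.0, 50.0])
[[ 46  53 150]
 [ 29  41 223]
 [ 56  56 147]
 [ 50  47 170]
 [ 66  67 149]] [[ 41  49 168]
 [ 33  39 209]
 [ 65  62 151]
 [ 57  48 170]]
```

View pics/w1.png

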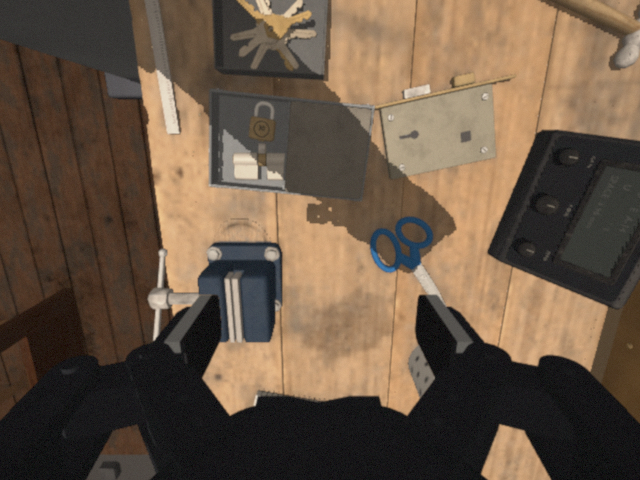

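>>> jog_arm(targets=[{"hand":8.5,"offset":[0,-1,-6],"roll":0},{"hand":8.5,"offset":[0,-1,-12],"roll":0},{"hand":8.5,"offset":[0,-2,-18],"roll":0},{"hand":8.5,"offset":[0,-2,-24],"roll":0},{"hand":8.5,"offset":[0,-3,-30],"roll":0},{"hand":8.5,"offset":[0,-4,-36],"roll":0},{"hand":8.5,"offset":[0,-5,-42],"roll":0},{"hand":8.5,"offset":[0,-5,-48],"roll":0},{"hand":8.5,"offset":[0,-5,-54],"roll":0},{"hand":8.5,"offset":[0,-5,-54],"roll":0},{"hand":8.5,"offset":[0,-5,-54],"roll":0}])

```text
clock: 2.9
position: [504.3, 150.7, 308.7]
eef_rot: [0.501, 0.499, 0.5, -0.499]
force: [-0.4, -0.4, 0.7]
gripper_width: 85.5
```

Run:
```python
from h import *
show()
c=get("wrist","w2")
one=np.ones((480,640),np.uint8)
for lo,hi in((48,62),(18,32)):
    for r in rects(c,one,lo,hi,200): print(lo,r)
```

```text
t 2.9 tcp [504.3 150.7 308.7] F [-0.4 -0.4  0.7] w 85.5 y-axis yaw 0.14 tilt [ 0.001 -0.    -1.   ]
48 (553.4, 51.4, 54.1, 70.1, 81.4, -8.6, [357.0, 283.0])
48 (771.6, 72.2, 53.1, 143.7, 158.7, -0.0, [528.0, 279.0])
48 (702.4, 184.1, 52.6, 156.5, 292.3, -40.0, [507.0, 170.0])
48 (810.6, 321.5, 55.0, 32.3, 62.0, 15.5, [622.0, 37.0])
48 (435.3, 318.7, 54.5, 70.4, 80.8, -12.5, [250.0, 41.0])
18 (520.9, -97.4, 19.7, 53.4, 80.8, 7.8, [327.0, 371.0])
18 (507.3, -87.9, 25.6, 97.5, 126.4, 86.3, [327.0, 350.0])
18 (75.1, -8.4, 24.3, 38.1, 69.5, 19.4, [9.0, 316.0])
18 (430.5, 49.9, 24.4, 60.6, 84.9, -6.2, [261.0, 275.0])
18 (432.9, 185.7, 24.6, 60.8, 83.6, 3.9, [258.0, 170.0])
18 (552.7, 191.8, 24.6, 60.0, 83.6, 4.1, [358.0, 165.0])
18 (651.6, 145.2, 25.3, 48.7, 236.3, -11.1, [440.0, 187.0])
18 (812.1, 320.6, 25.6, 34.2, 62.3, 18.4, [598.0, 46.0])
```

View pics/w2.png

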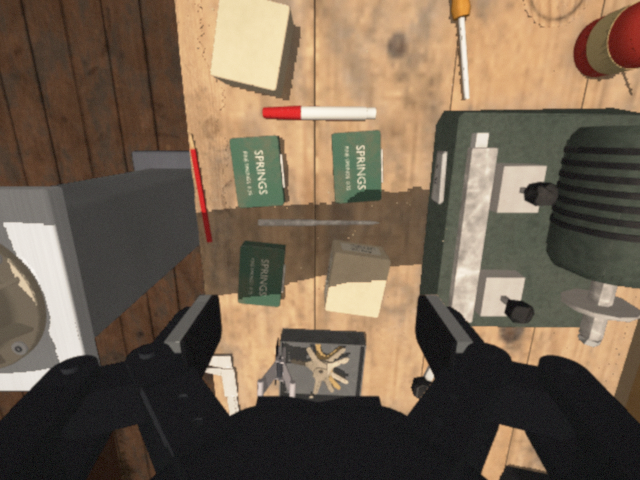

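Run:
```python
from h import *
for n in("scene","side"):
    P=cloud(get(n))
    k=(P[...,2]>85)&(P[...,2]<160)&(P[...,1]<60)&(P[...,1]>-200)&(P[...,0]>500)&(P[...,0]<700)
    Q=P[k]; print(n,len(Q), Q.min(0).round() if len(Q) else '',Q.max(0).round() if len(Q) else '')
    k2=k&(P[...,1]<-40);Q=P[k2]; 
    if len(Q): print(np.median(Q,0),Q.min(0).round(),Q.max(0).round())
    k=(P[...,2]>25)&(P[...,2]<160)&(P[...,1]<100)&(P[...,1]>0)&(P[...,0]>596)&(P[...,0]<700)
    for a in range(596,660,8):
        Q=P[k&(P[...,0]>=a)&(P[...,0]<a+8)]
        if len(Q): print(a,len(Q),Q[:,2].max().round())
```

```text
scene 279 [610. -67.  85.] [700.  60. 141.]
[618.94073394 -59.00431973 118.96809122] [610. -67. 103.] [634. -42. 128.]
636 1 26.0
644 240 55.0
652 183 90.0
side 354 [613. -62.  85.] [699.  60. 139.]
[622.41913629 -44.63991872 120.43502057] [613. -62. 104.] [637. -40. 129.]
644 119 94.0
652 218 95.0
```

>>> jog_arm(targets=[{"hand":8.54,"offset":[4,2.5,5],"roll":5},{"hand":8.54,"offset":[8,4.9,10],"roll":8.7},{"hand":8.54,"offset":[14,4.9,10],"roll":8.7},{"hand":8.54,"offset":[19,4.9,10],"roll":8.7},{"hand":8.54,"offset":[22,4.9,10],"roll":8.7},{"hand":8.54,"offset":[25,4.9,10],"roll":8.7},{"hand":8.54,"offset":[27.7,4.9,10],"roll":8.7},{"hand":8.54,"offset":[27.7,4.9,10],"roll":8.7}])

```text
clock: 4.05
position: [552.0, 48.6, 29.4]
eef_rot: [-0.459, -0.536, -0.461, 0.538]
force: [-0.2, 0.6, -0.2]
gripper_width: 85.5
```

Run:
```python
from h import *
show(); get("wrist","w3")
```

```text
t 4.05 tcp [552.   48.6  29.4] F [-0.2  0.6 -0.2] w 85.5 y-axis yaw -8.84 tilt [-0.005  0.    -1.   ]
```

View pics/w3.png

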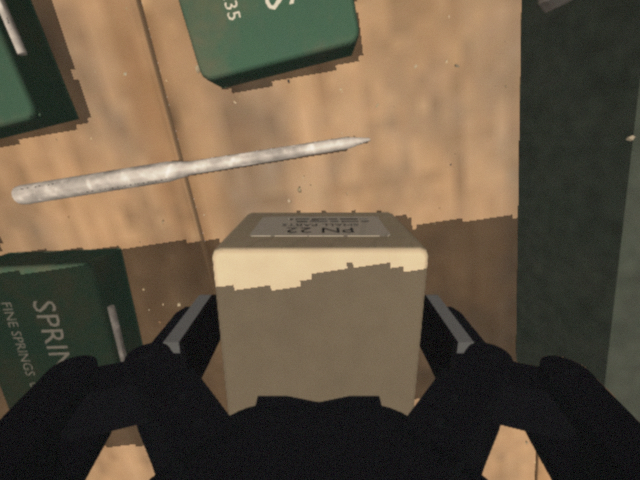

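>>> jog_arm(targets=[{"hand":5,"offset":[0,0,0],"roll":0},{"hand":5,"offset":[0,0,0],"roll":0},{"hand":5,"offset":[0,0,0],"roll":0},{"hand":5,"offset":[0,0,0],"roll":0},{"hand":5,"offset":[0,0,0],"roll":0},{"hand":5,"offset":[0,0,0],"roll":0}])

```text
clock: 4.85
position: [555.4, 49.6, 33.0]
eef_rot: [0.462, 0.537, 0.46, -0.536]
force: [-0.3, -1.5, 7.3]
gripper_width: 69.2
```

Run:
```python
from h import *
show()
```

```text
t 4.85 tcp [555.4  49.6  33. ] F [-0.3 -1.5  7.3] w 69.2 y-axis yaw -8.71 tilt [ 0.003 -0.001 -1.   ]
```

```bash
cat >> h.py <<'E'
def off(cmd,tgt):
    x,y,z,a=cmd; a=np.radians(a); d=np.array(tgt[:3])-np.array(cmd[:3])
    ya=np.array([np.cos(a),np.sin(a)]); za=np.array([np.sin(a),-np.cos(a)])
    return [round(-d[2]/10,2),round(float(d[:2]@ya)/10,2),round(float(d[:2]@za)/10,2)],round(cmd[3]-tgt[3],1)
E
python3 - <<'E'
from h import *
print(off((554,50,31.3,-8.7),(564.8,-328.6-1,90,-5.5)))
E
```

```text
([np.float64(-5.87), 6.81, 37.36], -3.2)
```

>>> jog_arm(targets=[{"hand":5,"offset":[-2,0,0],"roll":0},{"hand":5,"offset":[-6,0,0],"roll":0},{"hand":5,"offset":[-11,0,0],"roll":0},{"hand":5,"offset":[-15,0,2],"roll":0},{"hand":5,"offset":[-17,1,7],"roll":0},{"hand":5,"offset":[-17,2,13],"roll":0},{"hand":5,"offset":[-17,3,19],"roll":-1},{"hand":5,"offset":[-17,4.5,25],"roll":-3.2},{"hand":5,"offset":[-15,6,31],"roll":-3.2},{"hand":5,"offset":[-13,6.8,36],"roll":-3.2},{"hand":5,"offset":[-11,6.8,37.4],"roll":-3.2},{"hand":5,"offset":[-10,6.8,37.4],"roll":-3.2},{"hand":5,"offset":[-10,6.8,37.4],"roll":-3.2}])

```text
clock: 6.48
position: [564.2, -328.0, 130.5]
eef_rot: [0.475, 0.523, 0.477, -0.523]
force: [-0.6, 0.2, -1.7]
gripper_width: 69.6
```

Run:
```python
from h import *
show(); c=get("wrist","w4")
for r in rects(c,np.ones((480,640),np.uint8),50,66,200,sel=lambda P:(abs(P[...,0]-560)<90)): print(r)
get("scene","s4")
```

```text
t 6.47 tcp [ 564.2 -328.   130.5] F [-0.6  0.2 -1.7] w 69.6 y-axis yaw -5.42 tilt [-0.002  0.002 -1.   ]
(568.6, -288.8, 58.7, 18.6, 85.9, 83.8, [320.0, 199.0])
```

View pics/w4.png

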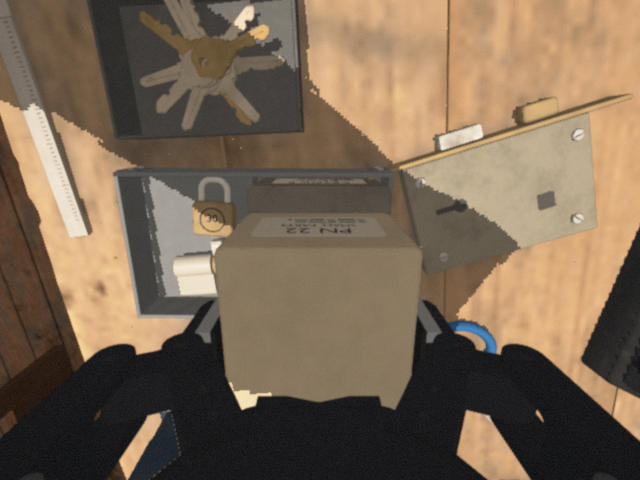

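View pics/s4.png

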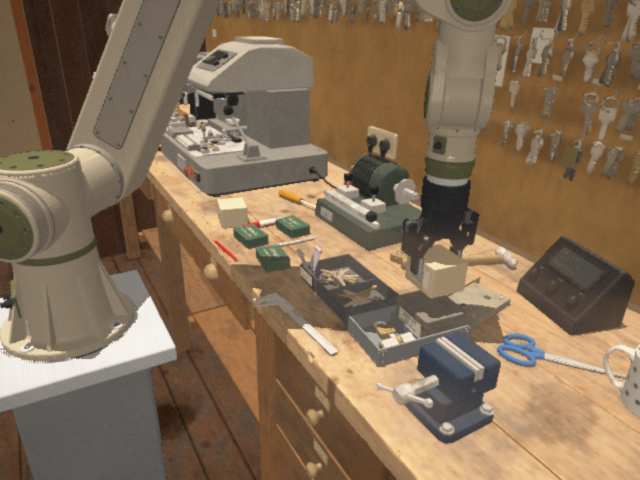

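>>> jog_arm(targets=[{"hand":5,"offset":[2,0,0],"roll":0},{"hand":5,"offset":[3.4,0,0],"roll":0},{"hand":5,"offset":[4.1,0,0],"roll":0},{"hand":5,"offset":[4.1,0,0],"roll":0},{"hand":5,"offset":[4.1,0,0],"roll":0},{"hand":8.5,"offset":[4.1,0,0],"roll":0},{"hand":8.5,"offset":[4.1,0,0],"roll":0},{"hand":8.5,"offset":[4.1,0,0],"roll":0},{"hand":8.5,"offset":[4.1,0,0],"roll":0},{"hand":8.5,"offset":[2,0,0],"roll":0},{"hand":8.5,"offset":[-3,0,0],"roll":0},{"hand":8.5,"offset":[-9,0,0],"roll":0},{"hand":8.5,"offset":[-14,0,4],"roll":0},{"hand":8.5,"offset":[-17,0,5],"roll":0},{"hand":8.5,"offset":[-17,0,5],"roll":0}])

```text
clock: 8.45
position: [560.5, -381.6, 304.5]
eef_rot: [0.477, 0.524, 0.473, -0.524]
force: [-0.8, -1.0, 0.0]
gripper_width: 84.9
```

```bash
cat >> h.py <<'E'
def col(z,n=None,c=None):
    c=c or get("wrist",n)
    G=np.array([564.8,-328.6]);a=np.radians(-5.5)
    for r in rects(c,np.ones((480,640),np.uint8),z-6,z+6,200,sel=lambda P:(abs(P[...,0]-560)<80)&(abs(P[...,1]+328)<80)):
        d=np.array(r[:2])-G; print(r,"err tray x,y",round(d@[np.cos(a),np.sin(a)],1),round(d@[-np.sin(a),np.cos(a)],1))
E
python3 - <<'E'
from h import *
show(); col(113,"w5")
E
```

```text
t 8.45 tcp [ 560.5 -381.6  304.5] F [-0.8 -1.   0. ] w 84.9 y-axis yaw -5.59 tilt [ 0.005 -0.004 -1.   ]
(565.6, -329.9, 112.1, 69.6, 79.0, -5.5, [317.0, 160.0]) err tray x,y 0.9 -1.2
```

View pics/w5.png

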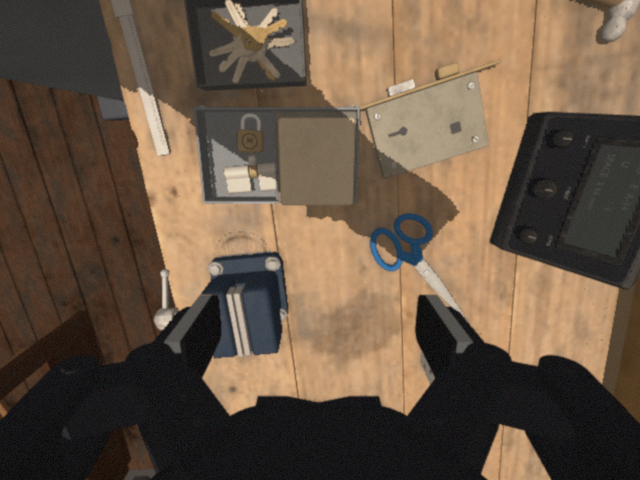

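Run:
```python
from h import *
print(off((560,-379.4,301.3,-5.5),(435.3,318.7,31.3,-12.5)))
```

```text
([np.float64(27.0), -19.1, -68.29], 7.0)
```

>>> jog_arm(targets=[{"hand":8.5,"offset":[0,-1,-6],"roll":0},{"hand":8.5,"offset":[0,-2,-12],"roll":0},{"hand":8.5,"offset":[0,-4,-18],"roll":0},{"hand":8.5,"offset":[0,-6,-24],"roll":1},{"hand":8.5,"offset":[0,-8,-29.5],"roll":2},{"hand":8.5,"offset":[0,-10,-35],"roll":3},{"hand":8.5,"offset":[0,-12,-41],"roll":4},{"hand":8.5,"offset":[1,-14,-47],"roll":5},{"hand":8.5,"offset":[3,-16,-52],"roll":6},{"hand":8.5,"offset":[5,-18,-57],"roll":7},{"hand":8.5,"offset":[7,-19.1,-62],"roll":7},{"hand":8.5,"offset":[10,-19.1,-67],"roll":7},{"hand":8.5,"offset":[15,-19.1,-68.3],"roll":7},{"hand":8.5,"offset":[19,-19.1,-68.3],"roll":7},{"hand":8.5,"offset":[20,-19.1,-68.3],"roll":7},{"hand":8.5,"offset":[20,-19.1,-68.3],"roll":7}])

```text
clock: 10.5
position: [434.3, 318.0, 100.7]
eef_rot: [-0.442, -0.551, -0.443, 0.552]
force: [-0.6, -0.2, 0.4]
gripper_width: 84.9
```

Run:
```python
from h import *
show(); get("wrist","w6")
c=get("side","sd6")
for r in rects(c,np.ones((480,640),np.uint8),50,60,200,sel=lambda P:(abs(P[...,0]-435)<80)&(abs(P[...,1]-318)<80)):print(r)
```

```text
t 10.5 tcp [434.3 318.  100.7] F [-0.6 -0.2  0.4] w 84.9 y-axis yaw -12.49 tilt [-0.002 -0.001 -1.   ]
(432.2, 321.9, 55.7, 72.2, 84.3, -12.7, [298.0, 337.0])
```

View pics/w6.png

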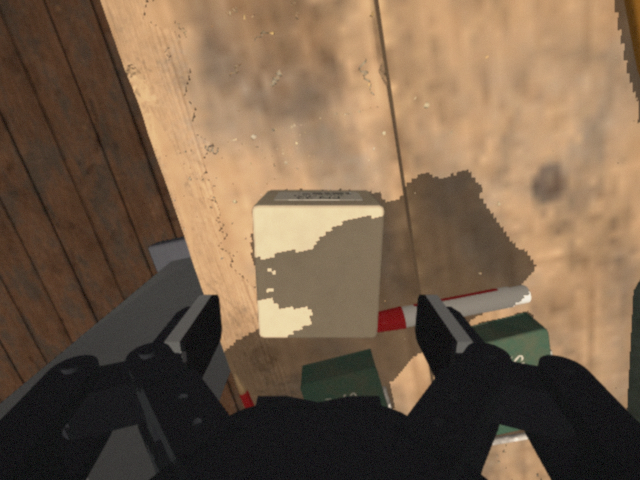

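>>> jog_arm(targets=[{"hand":8.5,"offset":[4,0,0],"roll":0},{"hand":8.5,"offset":[6.5,0,0],"roll":0},{"hand":8.5,"offset":[7,0,0],"roll":0},{"hand":8.5,"offset":[7,0,0],"roll":0},{"hand":5,"offset":[7,0,0],"roll":0},{"hand":5,"offset":[7,0,0],"roll":0},{"hand":5,"offset":[7,0,0],"roll":0},{"hand":5,"offset":[7,0,0],"roll":0},{"hand":5,"offset":[7,0,0],"roll":0},{"hand":5,"offset":[7,0,0],"roll":0},{"hand":5,"offset":[5,0,0],"roll":0},{"hand":5,"offset":[0,0,0],"roll":0}])

```text
clock: 12.1
position: [433.4, 317.4, 100.3]
eef_rot: [-0.442, -0.55, -0.443, 0.553]
force: [1.6, 0.4, -1.7]
gripper_width: 69.4
```

Run:
```python
from h import *
show(); get("wrist","w7")
print(off((435.3,318.7,101.3,-12.5),(564.8,-328.6,146,-5.5)))
```

```text
t 12.1 tcp [433.4 317.4 100.3] F [ 1.6  0.4 -1.7] w 69.4 y-axis yaw -12.5 tilt [-0.004 -0.002 -1.   ]
([np.float64(-4.47), 26.65, 60.39], -7.0)
```

View pics/w7.png

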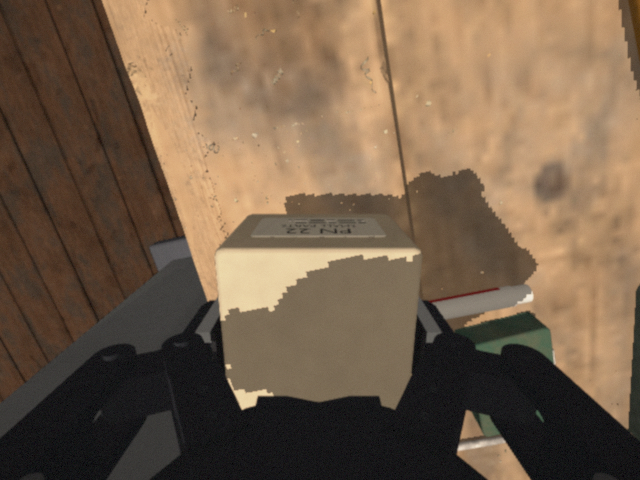

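>>> jog_arm(targets=[{"hand":5,"offset":[-5,0,1],"roll":0},{"hand":5,"offset":[-10,1,3],"roll":0},{"hand":5,"offset":[-14,3,7],"roll":0},{"hand":5,"offset":[-16,5,12],"roll":0},{"hand":5,"offset":[-16,7,18],"roll":0},{"hand":5,"offset":[-16,9,24],"roll":-1},{"hand":5,"offset":[-16,12,29],"roll":-2},{"hand":5,"offset":[-16,15,34],"roll":-3},{"hand":5,"offset":[-16,18,39],"roll":-4},{"hand":5,"offset":[-16,21,44],"roll":-5},{"hand":5,"offset":[-16,24,49],"roll":-6},{"hand":5,"offset":[-16,26,54],"roll":-7},{"hand":5,"offset":[-14,26.6,59],"roll":-7},{"hand":5,"offset":[-10,26.6,60.4],"roll":-7},{"hand":5,"offset":[-8,26.6,60.4],"roll":-7},{"hand":5,"offset":[-8,26.6,60.4],"roll":-7},{"hand":5,"offset":[-8,26.6,60.4],"roll":-7}])

```text
clock: 14.28
position: [564.7, -329.0, 182.7]
eef_rot: [0.476, 0.523, 0.475, -0.523]
force: [-0.6, -0.1, -1.6]
gripper_width: 69.1
```

Run:
```python
from h import *
show(); get("wrist","w8");get("scene","s8")
```

```text
t 14.28 tcp [ 564.7 -329.   182.7] F [-0.6 -0.1 -1.6] w 69.1 y-axis yaw -5.48 tilt [ 0.001 -0.001 -1.   ]
```

View pics/w8.png

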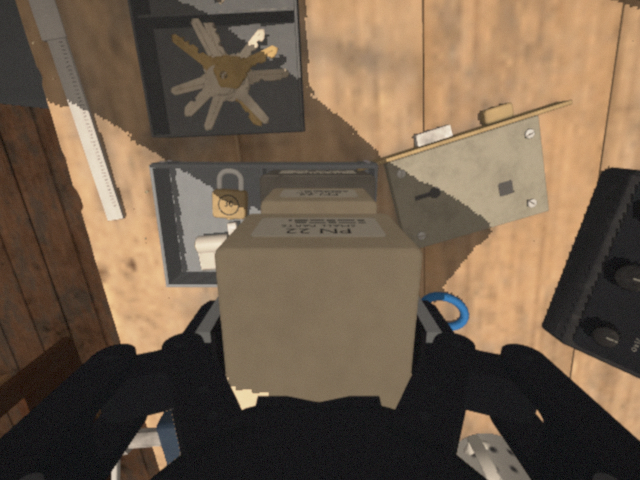

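View pics/s8.png

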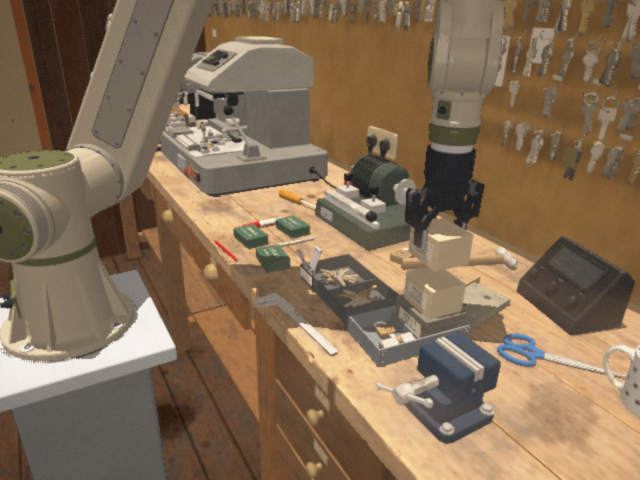

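>>> jog_arm(targets=[{"hand":5,"offset":[2,0,0],"roll":0},{"hand":5,"offset":[3,0,0],"roll":0},{"hand":5,"offset":[3.6,0,0],"roll":0},{"hand":5,"offset":[3.6,0,0],"roll":0},{"hand":5,"offset":[3.6,0,0],"roll":0},{"hand":8.5,"offset":[3.6,0,0],"roll":0},{"hand":8.5,"offset":[3.6,0,0],"roll":0},{"hand":8.5,"offset":[3.6,0,0],"roll":0},{"hand":8.5,"offset":[3.6,0,0],"roll":0},{"hand":8.5,"offset":[2,0,0],"roll":0},{"hand":8.5,"offset":[-3,0,0],"roll":0},{"hand":8.5,"offset":[-9,0,2],"roll":0},{"hand":8.5,"offset":[-14,0,5],"roll":0},{"hand":8.5,"offset":[-14,0,5],"roll":0},{"hand":8.5,"offset":[-14,0,5],"roll":0}])

```text
clock: 16.25
position: [559.3, -378.7, 321.6]
eef_rot: [0.475, 0.524, 0.475, -0.523]
force: [-0.8, -0.5, 0.1]
gripper_width: 85.3
```

Run:
```python
from h import *
show(); col(168,"w9")
print(off((560,-378.4,321.3,-5.5),(430.5,49.9,14,-6.2)))
```

```text
t 16.25 tcp [ 559.3 -378.7  321.6] F [-0.8 -0.5  0.1] w 85.3 y-axis yaw -5.52 tilt [ 0. -0. -1.]
(565.1, -329.4, 167.0, 69.6, 79.4, -5.4, [319.0, 166.0]) err tray x,y 0.4 -0.8
([np.float64(30.73), -17.0, -41.39], 0.7)
```

>>> jog_arm(targets=[{"hand":8.5,"offset":[0,-1,-6],"roll":0},{"hand":8.5,"offset":[0,-3,-12],"roll":0},{"hand":8.5,"offset":[0,-5,-18],"roll":0.7},{"hand":8.5,"offset":[0,-8,-23],"roll":0.7},{"hand":8.5,"offset":[0,-11,-28],"roll":0.7},{"hand":8.5,"offset":[3,-14,-32],"roll":0.7},{"hand":8.5,"offset":[7,-16,-37],"roll":0.7},{"hand":8.5,"offset":[12,-17,-40.5],"roll":0.7},{"hand":8.5,"offset":[17,-17,-41.4],"roll":0.7},{"hand":8.5,"offset":[21,-17,-41.4],"roll":0.7},{"hand":8.5,"offset":[23,-17,-41.4],"roll":0.7},{"hand":8.5,"offset":[23,-17,-41.4],"roll":0.7},{"hand":8.5,"offset":[23,-17,-41.4],"roll":0.7}])

```text
clock: 17.92
position: [429.5, 50.0, 91.5]
eef_rot: [-0.472, -0.526, -0.472, 0.526]
force: [0.2, -0.6, 0.6]
gripper_width: 84.9
```

Run:
```python
from h import *
show(); c=get("wrist","w10")
for r in rects(c,np.ones((480,640),np.uint8),18,32,200,sel=lambda P:(P[...,1]>-20)&(P[...,0]<600)&(P[...,0]>350)):print(r)
```

```text
t 17.93 tcp [429.5  50.   91.5] F [ 0.2 -0.6  0.6] w 84.9 y-axis yaw -6.17 tilt [-0.  0. -1.]
(429.6, 48.9, 24.6, 59.8, 83.5, -6.3, [317.0, 260.0])
(551.6, 165.5, 24.7, 33.6, 60.2, -86.5, [530.0, 30.0])
(433.0, 169.0, 24.8, 52.5, 59.8, -86.2, [297.0, 48.0])
```

View pics/w10.png

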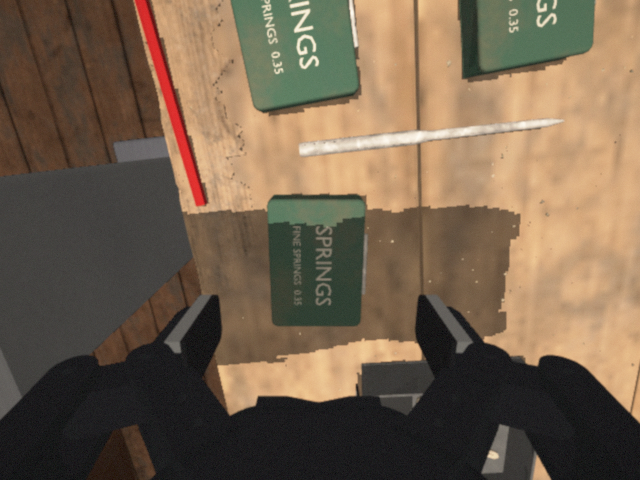

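>>> jog_arm(targets=[{"hand":8.5,"offset":[4,0,0],"roll":0},{"hand":8.5,"offset":[6.3,0,0],"roll":0},{"hand":8.5,"offset":[7,0,0],"roll":0},{"hand":8.5,"offset":[7,0,0],"roll":0},{"hand":4,"offset":[7,0,0],"roll":0},{"hand":4,"offset":[7,0,0],"roll":0},{"hand":4,"offset":[7,0,0],"roll":0},{"hand":4,"offset":[7,0,0],"roll":0},{"hand":4,"offset":[7,0,0],"roll":0},{"hand":4,"offset":[7,0,0],"roll":0},{"hand":4,"offset":[5,0,0],"roll":0},{"hand":4,"offset":[-1,0,0],"roll":0}])

```text
clock: 19.48
position: [427.4, 49.9, 100.4]
eef_rot: [-0.471, -0.525, -0.474, 0.528]
force: [0.9, -0.1, -1.8]
gripper_width: 55.9
```

Run:
```python
from h import *
show(); get("wrist","w11")
print(off((430.5,49.9,101.3,-6.2),(564.8,-328.6,190.5,-5.5)))
```

```text
t 19.48 tcp [427.4  49.9 100.4] F [ 0.9 -0.1 -1.8] w 55.9 y-axis yaw -6.21 tilt [-0.006  0.    -1.   ]
([np.float64(-8.92), 17.44, 36.18], -0.7)
```

View pics/w11.png

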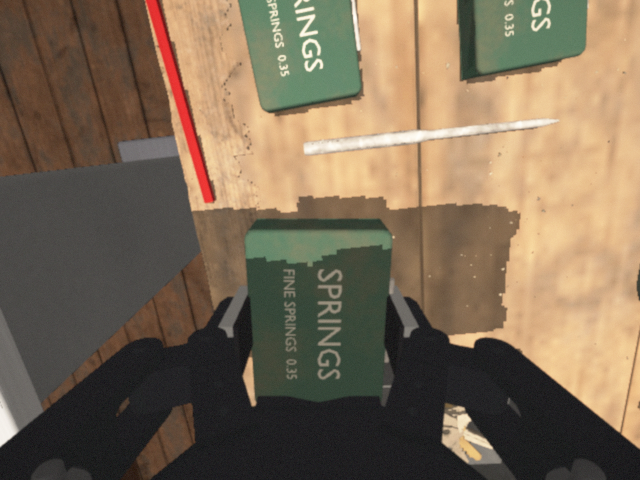

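>>> jog_arm(targets=[{"hand":4,"offset":[-6,0,1],"roll":0},{"hand":4,"offset":[-11,2,3],"roll":0},{"hand":4,"offset":[-15,4,7],"roll":-0.7},{"hand":4,"offset":[-16,6,12],"roll":-0.7},{"hand":4,"offset":[-16,9,17],"roll":-0.7},{"hand":4,"offset":[-16,12,22],"roll":-0.7},{"hand":4,"offset":[-16,15,27],"roll":-0.7},{"hand":4,"offset":[-16,17,32],"roll":-0.7},{"hand":4,"offset":[-15,17.4,35.5],"roll":-0.7},{"hand":4,"offset":[-13,17.4,36.2],"roll":-0.7},{"hand":4,"offset":[-12,17.4,36.2],"roll":-0.7},{"hand":4,"offset":[-12,17.4,36.2],"roll":-0.7},{"hand":4,"offset":[-12,17.4,36.2],"roll":-0.7}])

```text
clock: 21.15
position: [564.2, -328.3, 222.4]
eef_rot: [0.476, 0.523, 0.475, -0.523]
force: [-0.4, -0.0, -1.3]
gripper_width: 55.7
```

Run:
```python
from h import *
show(); get("wrist","w12");get("scene","s12")
```

```text
t 21.15 tcp [ 564.2 -328.3  222.4] F [-0.4 -0.  -1.3] w 55.7 y-axis yaw -5.44 tilt [ 0.001 -0.001 -1.   ]
```

View pics/w12.png

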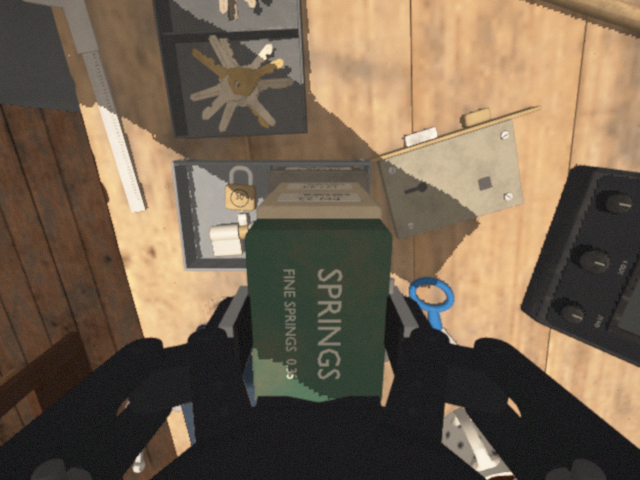

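View pics/s12.png

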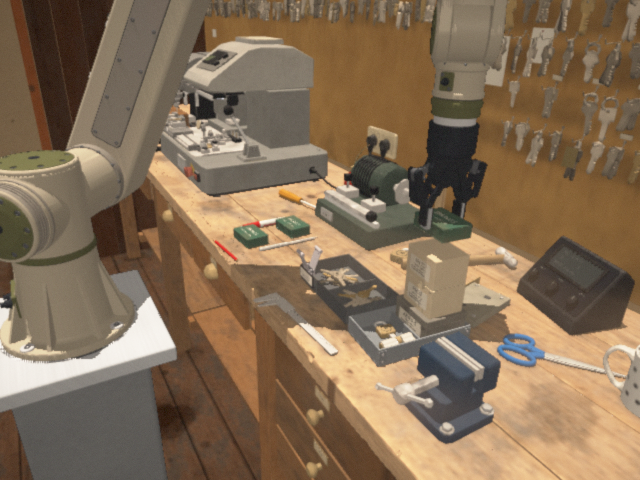

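>>> jog_arm(targets=[{"hand":4,"offset":[2,0,0],"roll":0},{"hand":4,"offset":[2.8,0,0],"roll":0},{"hand":4,"offset":[3.1,0,0],"roll":0},{"hand":4,"offset":[3.1,0,0],"roll":0},{"hand":4,"offset":[3.1,0,0],"roll":0},{"hand":8.5,"offset":[3.1,0,0],"roll":0},{"hand":8.5,"offset":[3.1,0,0],"roll":0},{"hand":8.5,"offset":[3.1,0,0],"roll":0},{"hand":8.5,"offset":[3.1,0,0],"roll":0},{"hand":8.5,"offset":[3.1,0,0],"roll":0},{"hand":8.5,"offset":[1.5,0,0],"roll":0},{"hand":8.5,"offset":[-3,0,0],"roll":0},{"hand":8.5,"offset":[-8,0,2],"roll":0},{"hand":8.5,"offset":[-12,0,5],"roll":0},{"hand":8.5,"offset":[-12,0,5],"roll":0},{"hand":8.5,"offset":[-12,0,5],"roll":0}])

```text
clock: 23.25
position: [558.9, -378.5, 341.2]
eef_rot: [0.475, 0.524, 0.475, -0.523]
force: [-0.8, -0.5, -1.1]
gripper_width: 85.1
```

Run:
```python
from h import *
show(); col(193,"w13")
print(off((560,-378.4,341.3,-5.5),(432.9,185.7,21.3,3.9)))
```

```text
t 23.25 tcp [ 558.9 -378.5  341.2] F [-0.8 -0.5 -1.1] w 85.1 y-axis yaw -5.51 tilt [ 0.  0. -1.]
(565.5, -330.6, 192.1, 60.0, 82.8, -5.5, [320.0, 168.0]) err tray x,y 0.9 -1.9
([np.float64(32.0), -18.06, -54.93], -9.4)
```

>>> jog_arm(targets=[{"hand":8.5,"offset":[0,-1,-6],"roll":0},{"hand":8.5,"offset":[0,-3,-12],"roll":0},{"hand":8.5,"offset":[0,-5,-18],"roll":-1},{"hand":8.5,"offset":[0,-8,-23],"roll":-3},{"hand":8.5,"offset":[0,-11,-28],"roll":-5},{"hand":8.5,"offset":[0,-14,-33],"roll":-7},{"hand":8.5,"offset":[3,-16,-38],"roll":-9.4},{"hand":8.5,"offset":[7,-18,-42],"roll":-9.4},{"hand":8.5,"offset":[10,-18,-47],"roll":-9.4},{"hand":8.5,"offset":[14,-18,-52],"roll":-9.4},{"hand":8.5,"offset":[19,-18,-54.9],"roll":-9.4},{"hand":8.5,"offset":[24,-18,-54.9],"roll":-9.4},{"hand":8.5,"offset":[25,-18,-54.9],"roll":-9.4},{"hand":8.5,"offset":[25,-18,-54.9],"roll":-9.4},{"hand":8.5,"offset":[25,-18,-54.9],"roll":-9.4}])

```text
clock: 25.18
position: [433.8, 185.1, 93.1]
eef_rot: [0.517, 0.484, 0.516, -0.482]
force: [1.2, 0.2, 0.6]
gripper_width: 84.8
```

Run:
```python
from h import *
show(); c=get("wrist","w14")
for r in rects(c,np.ones((480,640),np.uint8),18,32,200,sel=lambda P:(P[...,1]>-20)&(P[...,0]<600)&(P[...,0]>350)):print(r)
```

```text
t 25.18 tcp [433.8 185.1  93.1] F [1.2 0.2 0.6] w 84.8 y-axis yaw 3.87 tilt [ 0.003  0.001 -1.   ]
(550.3, 191.8, 24.6, 60.1, 82.8, 3.9, [507.0, 257.0])
(432.1, 185.5, 24.6, 59.8, 82.9, 3.9, [313.0, 256.0])
```

View pics/w14.png

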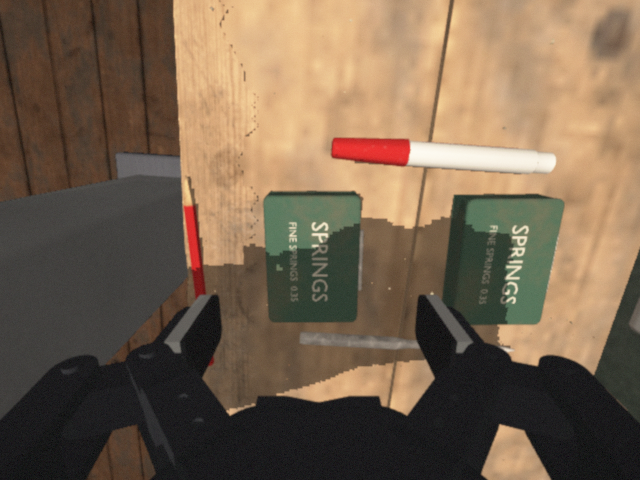

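>>> jog_arm(targets=[{"hand":8.5,"offset":[4,0,0],"roll":0},{"hand":8.5,"offset":[6.3,0,0],"roll":0},{"hand":8.5,"offset":[7,0,0],"roll":0},{"hand":8.5,"offset":[7,0,0],"roll":0},{"hand":4,"offset":[7,0,0],"roll":0},{"hand":4,"offset":[7,0,0],"roll":0},{"hand":4,"offset":[7,0,0],"roll":0},{"hand":4,"offset":[7,0,0],"roll":0},{"hand":4,"offset":[7,0,0],"roll":0},{"hand":4,"offset":[7,0,0],"roll":0},{"hand":4,"offset":[5,0,0],"roll":0},{"hand":4,"offset":[-1,0,0],"roll":0}])

```text
clock: 26.72
position: [429.9, 184.4, 100.1]
eef_rot: [0.515, 0.481, 0.518, -0.485]
force: [2.0, 1.1, -2.1]
gripper_width: 55.7
```

Run:
```python
from h import *
show(); get("wrist","w15")
print(off((432.9,185.7,101.3,3.9),(564.4,-327.8,215.4,-5.5)))
```

```text
t 26.73 tcp [429.9 184.4 100.1] F [ 2.   1.1 -2.1] w 55.7 y-axis yaw 3.9 tilt [-0.006 -0.001 -1.   ]
([np.float64(-11.41), 9.63, 52.13], 9.4)
```

View pics/w15.png

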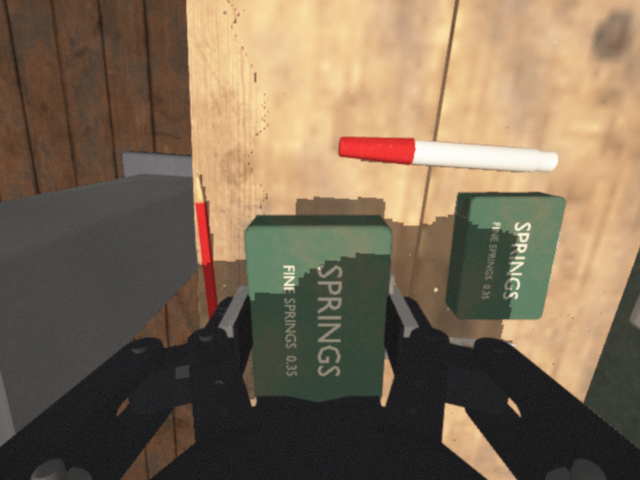

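>>> jog_arm(targets=[{"hand":4,"offset":[-6,0,1],"roll":0},{"hand":4,"offset":[-11,0,4],"roll":0},{"hand":4,"offset":[-15,0,8],"roll":1},{"hand":4,"offset":[-18,0,13],"roll":2},{"hand":4,"offset":[-19,0,19],"roll":3},{"hand":4,"offset":[-19,1,25],"roll":4},{"hand":4,"offset":[-19,3,30],"roll":5},{"hand":4,"offset":[-19,4,35],"roll":6},{"hand":4,"offset":[-19,6,40],"roll":7},{"hand":4,"offset":[-19,8,45],"roll":8},{"hand":4,"offset":[-18,9.6,50],"roll":9.4},{"hand":4,"offset":[-16,9.6,52.1],"roll":9.4},{"hand":4,"offset":[-14.5,9.6,52.1],"roll":9.4},{"hand":4,"offset":[-14.5,9.6,52.1],"roll":9.4},{"hand":4,"offset":[-14.5,9.6,52.1],"roll":9.4}])

```text
clock: 28.65
position: [563.6, -326.8, 247.4]
eef_rot: [0.476, 0.523, 0.476, -0.523]
force: [-0.2, 0.8, -1.8]
gripper_width: 55.9
```

Run:
```python
from h import *
show(); get("wrist","w16")
```

```text
t 28.65 tcp [ 563.6 -326.8  247.4] F [-0.2  0.8 -1.8] w 55.9 y-axis yaw -5.41 tilt [ 0.001 -0.    -1.   ]
```

View pics/w16.png

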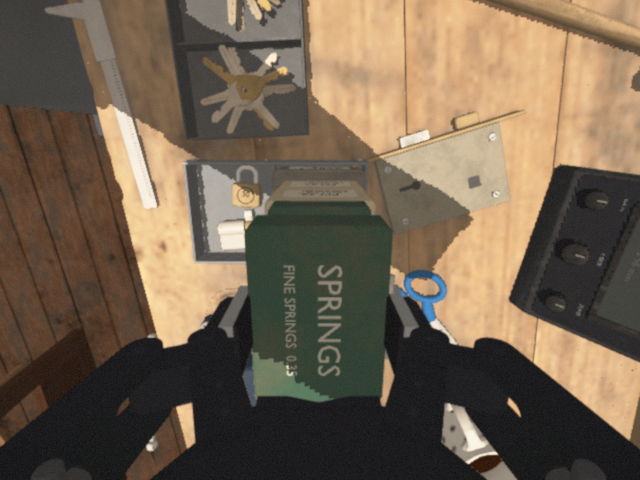

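Still held squarely. Command z is 246.3; down 3.1.

>>> jog_arm(targets=[{"hand":4,"offset":[2,0,0],"roll":0},{"hand":4,"offset":[2.8,0,0],"roll":0},{"hand":4,"offset":[3.1,0,0],"roll":0},{"hand":4,"offset":[3.1,0,0],"roll":0},{"hand":4,"offset":[3.1,0,0],"roll":0},{"hand":8.5,"offset":[3.1,0,0],"roll":0},{"hand":8.5,"offset":[3.1,0,0],"roll":0},{"hand":8.5,"offset":[3.1,0,0],"roll":0},{"hand":8.5,"offset":[3.1,0,0],"roll":0},{"hand":8.5,"offset":[3.1,0,0],"roll":0},{"hand":8.5,"offset":[1.5,0,0],"roll":0},{"hand":8.5,"offset":[-3,0,0],"roll":0},{"hand":8.5,"offset":[-8,0,2],"roll":0},{"hand":8.5,"offset":[-12,0,5],"roll":0},{"hand":8.5,"offset":[-12,0,5],"roll":0},{"hand":8.5,"offset":[-12,0,5],"roll":0}])

```text
clock: 30.7
position: [558.8, -377.9, 366.1]
eef_rot: [0.475, 0.524, 0.475, -0.523]
force: [0.3, 0.1, 0.3]
gripper_width: 85.0
```

Run:
```python
from h import *
show(); col(218,"w17")
print(off((559.6,-377.6,366.3,-5.5),(551.3,191.8,21.3,4.0)))
```

```text
t 30.7 tcp [ 558.8 -377.9  366.1] F [0.3 0.1 0.3] w 85.0 y-axis yaw -5.52 tilt [ 0.  0. -1.]
(565.6, -328.4, 217.1, 60.0, 82.5, -5.5, [320.0, 166.0]) err tray x,y 0.8 0.3
([np.float64(34.5), -6.28, -56.6], -9.5)
```

>>> jog_arm(targets=[{"hand":8.5,"offset":[0,0,-6],"roll":0},{"hand":8.5,"offset":[0,-1,-12],"roll":0},{"hand":8.5,"offset":[0,-2,-18],"roll":-1},{"hand":8.5,"offset":[0,-3,-24],"roll":-3},{"hand":8.5,"offset":[0,-4,-30],"roll":-5},{"hand":8.5,"offset":[1,-5,-36],"roll":-7},{"hand":8.5,"offset":[3,-6,-42],"roll":-9.5},{"hand":8.5,"offset":[6,-6.3,-47],"roll":-9.5},{"hand":8.5,"offset":[10,-6.3,-52],"roll":-9.5},{"hand":8.5,"offset":[14,-6.3,-56],"roll":-9.5},{"hand":8.5,"offset":[19,-6.3,-56.6],"roll":-9.5},{"hand":8.5,"offset":[24,-6.3,-56.6],"roll":-9.5},{"hand":8.5,"offset":[27.5,-6.3,-56.6],"roll":-9.5},{"hand":8.5,"offset":[27.5,-6.3,-56.6],"roll":-9.5},{"hand":8.5,"offset":[27.5,-6.3,-56.6],"roll":-9.5}])

```text
clock: 32.62
position: [550.2, 191.8, 92.2]
eef_rot: [0.517, 0.482, 0.517, -0.482]
force: [0.9, -0.1, 0.6]
gripper_width: 84.7
```

Run:
```python
from h import *
show(); c=get("wrist","w18")
for r in rects(c,np.ones((480,640),np.uint8),18,32,200,sel=lambda P:(P[...,1]>-20)&(P[...,0]<610)&(P[...,0]>350)):print(r)
```

```text
t 32.62 tcp [550.2 191.8  92.2] F [ 0.9 -0.1  0.6] w 84.7 y-axis yaw 4.03 tilt [ 0.  0. -1.]
(552.7, 191.9, 24.6, 59.8, 83.4, 4.1, [321.0, 258.0])
```

View pics/w18.png

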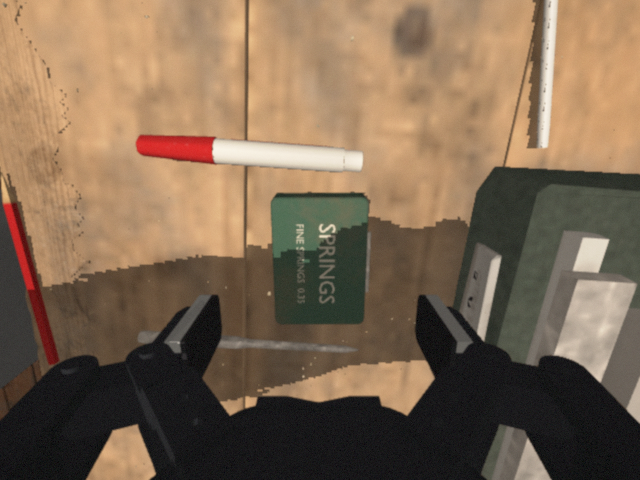

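>>> jog_arm(targets=[{"hand":8.5,"offset":[4,0.1,0],"roll":0},{"hand":8.5,"offset":[6.3,0.1,0],"roll":0},{"hand":8.5,"offset":[7,0.1,0],"roll":0},{"hand":8.5,"offset":[7,0.1,0],"roll":0},{"hand":4,"offset":[7,0.1,0],"roll":0},{"hand":4,"offset":[7,0.1,0],"roll":0},{"hand":4,"offset":[7,0.1,0],"roll":0},{"hand":4,"offset":[7,0.1,0],"roll":0},{"hand":4,"offset":[7,0.1,0],"roll":0},{"hand":4,"offset":[7,0.1,0],"roll":0},{"hand":4,"offset":[5,0.1,0],"roll":0},{"hand":4,"offset":[-1,0.1,0],"roll":0}])

```text
clock: 34.17
position: [548.6, 190.9, 99.3]
eef_rot: [0.516, 0.48, 0.519, -0.484]
force: [1.4, -0.3, -1.3]
gripper_width: 55.4
```

Run:
```python
from h import *
show(); get("wrist","w19")
print(off((552.3,191.9,101.3,4.0),(564.2,-328.2,240.4,-5.5)))
```

```text
t 34.17 tcp [548.6 190.9  99.3] F [ 1.4 -0.3 -1.3] w 55.4 y-axis yaw 4.0 tilt [-0.007 -0.001 -1.   ]
([np.float64(-13.91), -2.44, 51.97], 9.5)
```

View pics/w19.png

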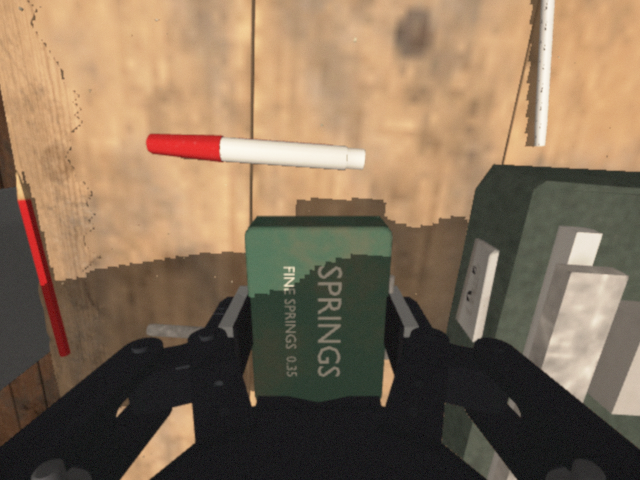

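>>> jog_arm(targets=[{"hand":4,"offset":[-6,0,0],"roll":0},{"hand":4,"offset":[-12,0,2],"roll":0},{"hand":4,"offset":[-17,-1,5],"roll":1},{"hand":4,"offset":[-20,-2,10],"roll":2},{"hand":4,"offset":[-21,-3,16],"roll":3},{"hand":4,"offset":[-21,-3,22],"roll":4},{"hand":4,"offset":[-21,-3,28],"roll":5},{"hand":4,"offset":[-21,-3,34],"roll":6},{"hand":4,"offset":[-21,-2.4,40],"roll":7},{"hand":4,"offset":[-21,-2.4,45],"roll":8},{"hand":4,"offset":[-20,-2.4,50],"roll":9.5},{"hand":4,"offset":[-18,-2.4,52],"roll":9.5},{"hand":4,"offset":[-17,-2.4,52],"roll":9.5},{"hand":4,"offset":[-17,-2.4,52],"roll":9.5},{"hand":4,"offset":[-17,-2.4,52],"roll":9.5}])

```text
clock: 36.1
position: [564.1, -327.4, 272.3]
eef_rot: [0.476, 0.523, 0.476, -0.523]
force: [-0.8, 0.2, -0.2]
gripper_width: 55.6
```

Run:
```python
from h import *
show(); get("wrist","w20")
```

```text
t 36.1 tcp [ 564.1 -327.4  272.3] F [-0.8  0.2 -0.2] w 55.6 y-axis yaw -5.39 tilt [ 0.001 -0.    -1.   ]
```

View pics/w20.png

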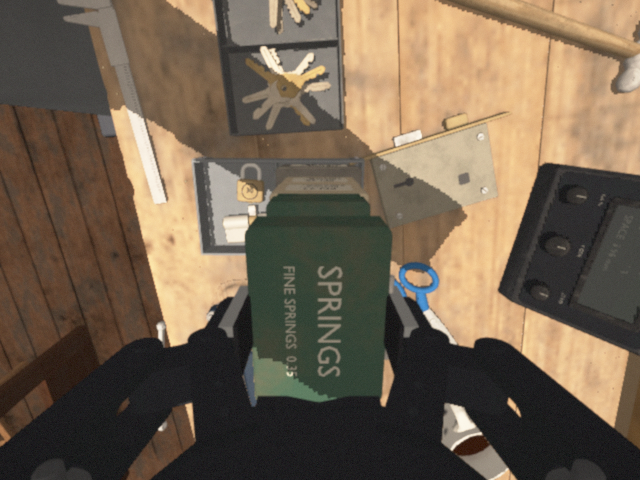

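>>> jog_arm(targets=[{"hand":4,"offset":[2,0,0],"roll":0},{"hand":4,"offset":[2.8,0,0],"roll":0},{"hand":4,"offset":[3.1,0,0],"roll":0},{"hand":4,"offset":[3.1,0,0],"roll":0},{"hand":4,"offset":[3.1,0,0],"roll":0},{"hand":8.5,"offset":[3.1,0,0],"roll":0},{"hand":8.5,"offset":[3.1,0,0],"roll":0},{"hand":8.5,"offset":[3.1,0,0],"roll":0},{"hand":8.5,"offset":[3.1,0,0],"roll":0},{"hand":8.5,"offset":[3.1,0,0],"roll":0},{"hand":8.5,"offset":[1.5,0,0],"roll":0},{"hand":8.5,"offset":[-3,0,0],"roll":0},{"hand":8.5,"offset":[-8,0,2],"roll":0},{"hand":8.5,"offset":[-11,0,5],"roll":0},{"hand":8.5,"offset":[-11,0,5],"roll":0},{"hand":8.5,"offset":[-11,0,5],"roll":0}])

```text
clock: 38.15
position: [558.9, -378.4, 380.0]
eef_rot: [0.475, 0.524, 0.476, -0.523]
force: [0.8, -0.7, -0.5]
gripper_width: 84.9
```

Run:
```python
from h import *
show(); col(243,"w21"); c=get("scene","s21"); get("side","sd21")
f=c["frame"][200:380,240:480,::-1]; cv2.imwrite("pics/s21z.png",cv2.resize(f,None,fx=3,fy=3))
```

```text
t 38.15 tcp [ 558.9 -378.4  380. ] F [ 0.8 -0.7 -0.5] w 84.9 y-axis yaw -5.51 tilt [-0.001  0.001 -1.   ]
(565.6, -329.4, 242.3, 60.0, 82.5, -5.5, [320.0, 168.0]) err tray x,y 0.9 -0.7
```

View pics/s21z.png

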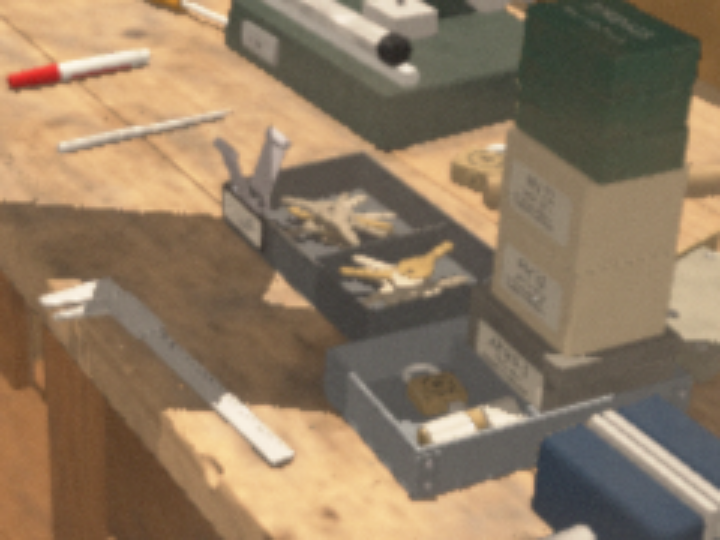

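View pics/sd21.png

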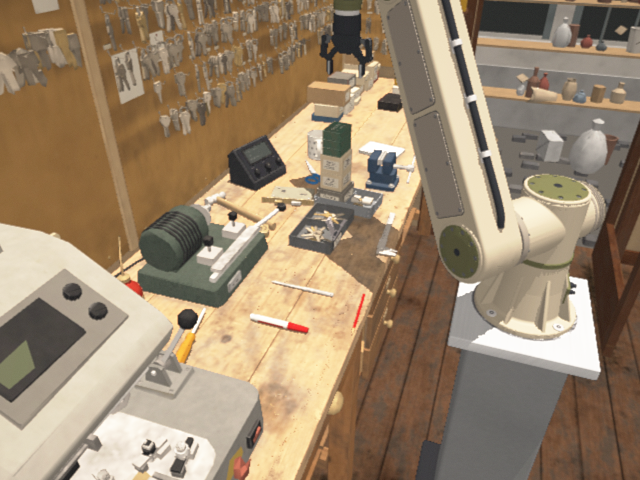

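View pics/w21.png

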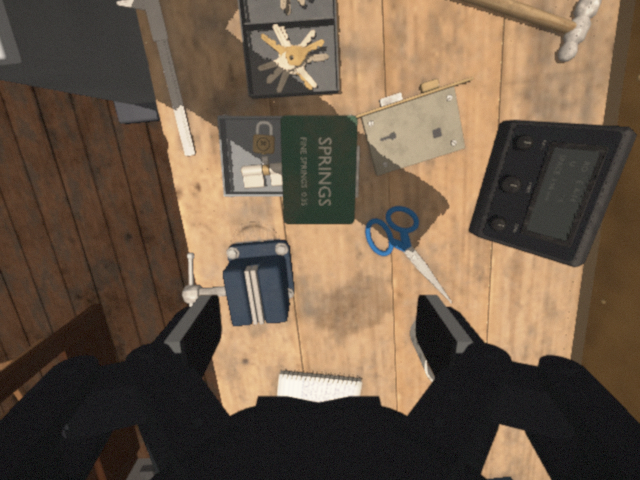

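Run:
```python
from h import *
print(off((559.4,-378,381.3,-5.5),(490,-150,280,-5.5)))
```

```text
([np.float64(10.13), -9.09, -22.03], 0.0)
```

>>> jog_arm(targets=[{"hand":8.5,"offset":[0,-4,-4],"roll":0},{"hand":8.5,"offset":[0,-7,-9],"roll":0},{"hand":8.5,"offset":[0,-9.1,-14],"roll":0},{"hand":8.5,"offset":[2,-9.1,-19],"roll":0},{"hand":8.5,"offset":[6,-9.1,-22],"roll":0},{"hand":8.5,"offset":[10,-9.1,-22],"roll":0},{"hand":8.5,"offset":[10,-9.1,-22],"roll":0},{"hand":8.5,"offset":[10,-9.1,-22],"roll":0}])

```text
clock: 39.3
position: [489.6, -151.0, 282.5]
eef_rot: [0.476, 0.524, 0.475, -0.523]
force: [0.3, -0.3, 0.6]
gripper_width: 85.1
```

Run:
```python
from h import *
show(); c=get("wrist","w22"); P=cloud(c)
near=lambda P:(abs(P[...,0]-480)<120)&(P[...,1]>-250)&(P[...,1]<30)
for lo,hi in((68,95),(29,37),(50,68)):
    for r in rects(c,np.ones((480,640),np.uint8),lo,hi,25,sel=near): print(lo,r)
k=near(P)&(P[...,2]>60); Q=P[k]; print(len(Q),Q.min(0),Q.max(0))
```

```text
t 39.3 tcp [ 489.6 -151.   282.5] F [ 0.3 -0.3  0.6] w 85.1 y-axis yaw -5.49 tilt [ 0.001 -0.    -1.   ]
68 (467.9, -81.7, 83.6, 11.1, 25.6, -2.7, [287.0, 146.0])
68 (505.4, -82.7, 83.8, 10.2, 25.2, -4.7, [328.0, 143.0])
29 (542.2, -173.1, 33.2, 119.2, 141.6, -2.0, [356.0, 243.0])
29 (541.6, -45.9, 33.7, 20.7, 113.9, -82.0, [352.0, 104.0])
50 (475.2, -81.9, 59.5, 8.1, 25.4, -3.0, [297.0, 145.0])
50 (497.6, -82.3, 59.6, 7.3, 25.2, -2.2, [319.0, 143.0])
66986 [ 415.69232171 -169.06429395   60.03720514] [565.17704903 -68.59458007 368.27161833]
```

View pics/w22.png

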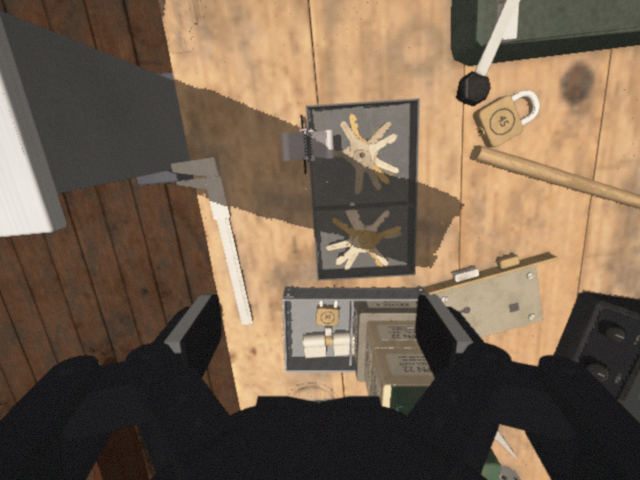

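Run:
```python
from h import *
print(off((489.9,-150.3,281.3,-5.5),(486.7,-82.2,140,-2.3)))
```

```text
([np.float64(14.13), -0.97, -6.75], -3.2)
```

>>> jog_arm(targets=[{"hand":8.5,"offset":[2,-0.5,-4],"roll":-1},{"hand":8.5,"offset":[6,-1,-6.8],"roll":-3.2},{"hand":8.5,"offset":[10,-1,-6.8],"roll":-3.2},{"hand":8.5,"offset":[13,-1,-6.8],"roll":-3.2},{"hand":8.5,"offset":[14,-1,-6.8],"roll":-3.2},{"hand":8.5,"offset":[14,-1,-6.8],"roll":-3.2},{"hand":8.5,"offset":[14,-1,-6.8],"roll":-3.2}])

```text
clock: 40.22
position: [487.3, -83.0, 143.0]
eef_rot: [0.491, 0.511, 0.489, -0.51]
force: [-0.2, -0.3, -0.0]
gripper_width: 84.9
```

Run:
```python
from h import *
show(); c=get("wrist","w23"); P=cloud(c)
near=lambda P:(abs(P[...,0]-487)<45)&(P[...,1]>-110)&(P[...,1]<-50)
for lo,hi in((68,95),(50,68)):
    for r in rects(c,np.ones((480,640),np.uint8),lo,hi,25,sel=near): print(lo,r)
```

```text
t 40.23 tcp [487.3 -83.  143. ] F [-0.2 -0.3 -0. ] w 84.9 y-axis yaw -2.33 tilt [ 0.003 -0.001 -1.   ]
68 (505.1, -81.0, 83.6, 10.8, 30.4, -1.3, [347.0, 263.0])
68 (468.1, -79.5, 83.6, 11.2, 30.5, -3.5, [284.0, 263.0])
50 (498.0, -83.1, 59.8, 8.5, 31.6, -1.8, [333.0, 252.0])
50 (475.1, -82.5, 59.7, 9.2, 32.1, -0.8, [298.0, 253.0])
```

View pics/w23.png

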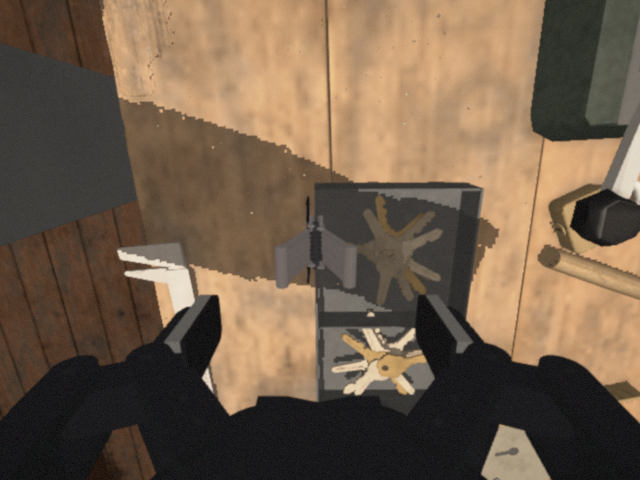

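>>> jog_arm(targets=[{"hand":8.5,"offset":[4,0,0],"roll":0},{"hand":8.5,"offset":[5.8,0,0],"roll":0},{"hand":8.5,"offset":[6.1,0,0],"roll":0},{"hand":6.5,"offset":[6.1,0,0],"roll":0},{"hand":5.5,"offset":[6.1,0,0],"roll":0},{"hand":5.2,"offset":[6.1,0,0],"roll":0},{"hand":5.2,"offset":[6.1,0,0],"roll":0},{"hand":5.2,"offset":[6.1,0,0],"roll":0}])

```text
clock: 41.28
position: [486.1, -82.3, 80.5]
eef_rot: [0.49, 0.51, 0.49, -0.51]
force: [-0.4, -0.9, 0.6]
gripper_width: 51.5
```

Run:
```python
from h import *
show(); c=get("wrist","w24");P=cloud(c)
near=lambda P:(abs(P[...,0]-487)<45)&(P[...,1]>-110)&(P[...,1]<-50)
for lo,hi in((72,95),(50,68)):
    for r in rects(c,np.ones((480,640),np.uint8),lo,hi,25,sel=near): print(lo,r)
c=get("scene"); f=c["frame"][200:330,250:410,::-1]; cv2.imwrite("pics/s24z.png",cv2.resize(f,None,fx=4,fy=4))
```

```text
t 41.27 tcp [486.1 -82.3  80.5] F [-0.4 -0.9  0.6] w 51.5 y-axis yaw -2.3 tilt [ 0. -0. -1.]
72 (509.9, -80.7, 84.0, 31.3, 32.3, 51.5, [382.0, 319.0])
72 (463.4, -78.8, 84.0, 31.0, 33.0, -54.5, [255.0, 319.0])
50 (498.6, -83.1, 60.0, 10.0, 33.6, -1.5, [342.0, 296.0])
50 (474.5, -82.3, 59.7, 10.1, 33.4, -1.3, [294.0, 296.0])
```

View pics/w24.png

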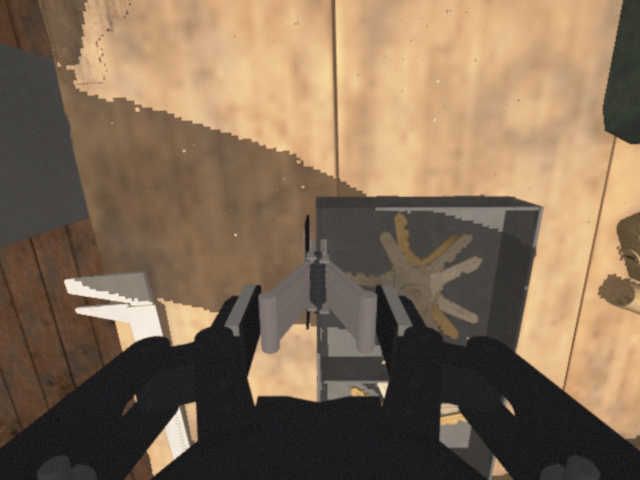

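View pics/s24z.png

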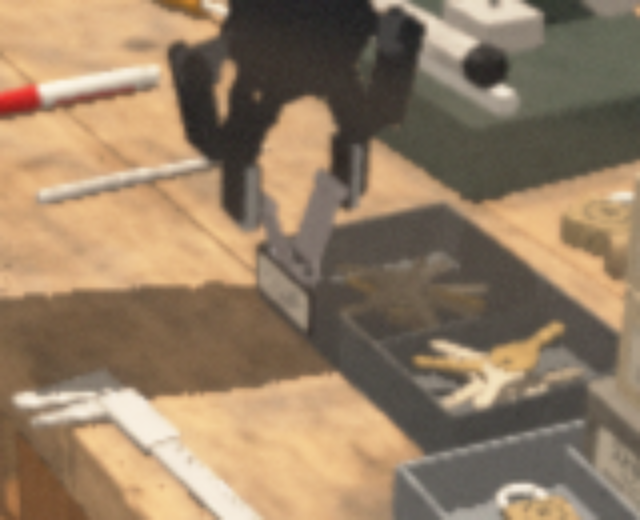

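>>> jog_arm(targets=[{"hand":4.5,"offset":[0,0,0],"roll":0},{"hand":4.0,"offset":[0,0,0],"roll":0},{"hand":3.5,"offset":[0,0,0],"roll":0},{"hand":3.0,"offset":[0,0,0],"roll":0},{"hand":2.5,"offset":[0,0,0],"roll":0},{"hand":2.0,"offset":[0,0,0],"roll":0},{"hand":2.0,"offset":[0,0,0],"roll":0},{"hand":2.0,"offset":[0,0,0],"roll":0},{"hand":2.0,"offset":[0,0,0],"roll":0}])

```text
clock: 42.5
position: [488.0, -82.8, 82.5]
eef_rot: [0.491, 0.511, 0.488, -0.509]
force: [-1.3, 1.1, 13.4]
gripper_width: 23.6
```

Run:
```python
from h import *
show(); c=get("wrist","w25")
c=get("scene"); f=c["frame"][200:330,250:410,::-1]; cv2.imwrite("pics/s25z.png",cv2.resize(f,None,fx=4,fy=4))
```

```text
t 42.5 tcp [488.  -82.8  82.5] F [-1.3  1.1 13.4] w 23.6 y-axis yaw -2.29 tilt [ 0.005 -0.001 -1.   ]
```

View pics/w25.png

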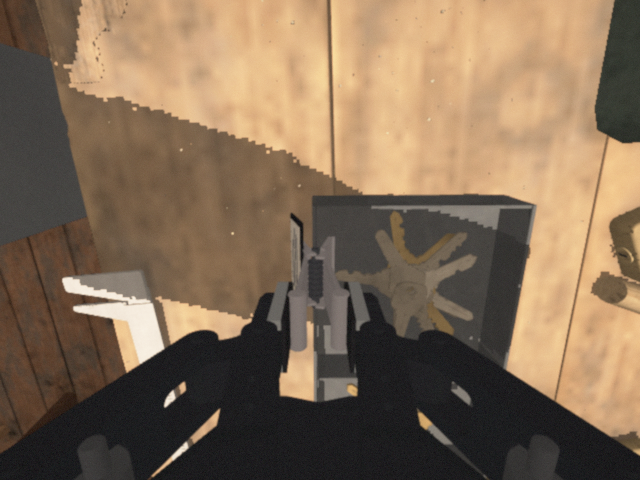

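View pics/s25z.png

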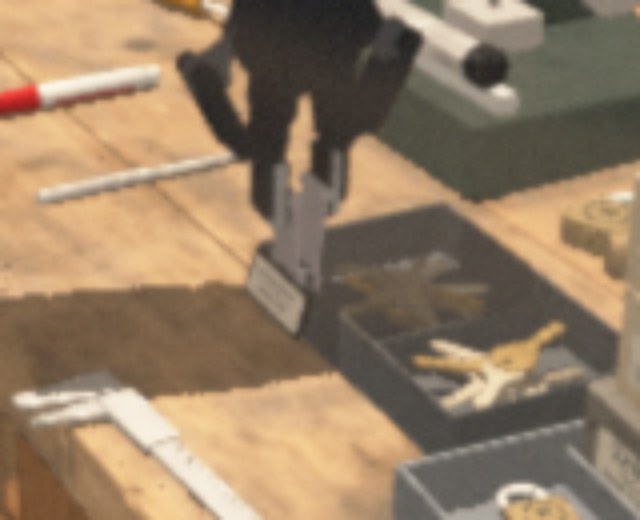

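>>> jog_arm(targets=[{"hand":2.0,"offset":[-1,0,0],"roll":0},{"hand":2.0,"offset":[-2.5,0,0],"roll":0},{"hand":2.0,"offset":[-4.5,0,0],"roll":0},{"hand":2.0,"offset":[-7,0,0],"roll":0},{"hand":2.0,"offset":[-9,0,0],"roll":0},{"hand":2.0,"offset":[-9,0,0],"roll":0}])

```text
clock: 43.35
position: [487.1, -82.7, 172.2]
eef_rot: [0.491, 0.511, 0.489, -0.509]
force: [0.1, 0.3, -1.0]
gripper_width: 23.5
```

Run:
```python
from h import *
show(); c=get("wrist","w26")
c=get("scene"); f=c["frame"][170:320,250:410,::-1]; cv2.imwrite("pics/s26z.png",cv2.resize(f,None,fx=4,fy=4))
```

```text
t 43.35 tcp [487.1 -82.7 172.2] F [ 0.1  0.3 -1. ] w 23.5 y-axis yaw -2.3 tilt [ 0.003 -0.001 -1.   ]
```

View pics/w26.png

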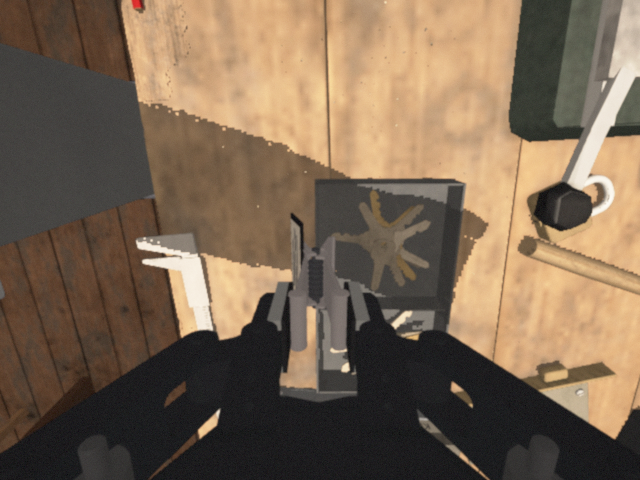

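View pics/s26z.png

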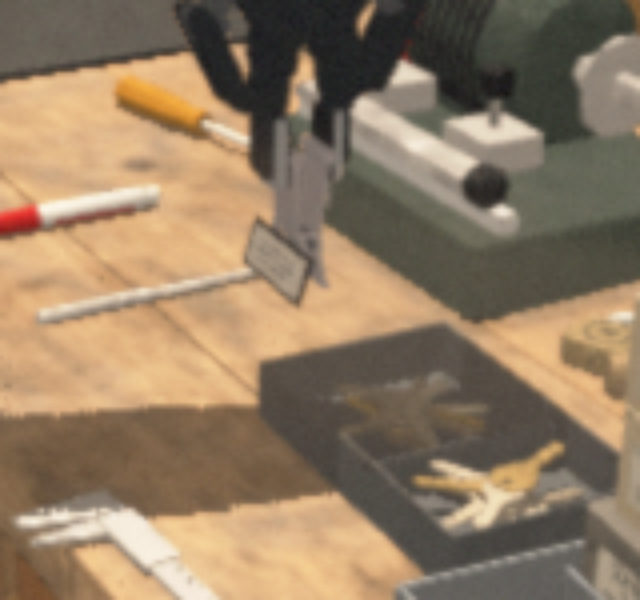

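Run:
```python
from h import *
c=get("wrist"); P=cloud(c)
for (u0,u1,v0,v1) in((290,307,325,348),(330,347,325,348),(309,322,255,290),(290,300,215,240)):
    Q=P[v0:v1,u0:u1].reshape(-1,3); Q=Q[np.isfinite(Q[:,0])&(Q[:,2]>90)]; print(len(Q),np.median(Q,0).round(1),np.percentile(Q[:,2],[5,95]).round(1) if len(Q) else '')
print(off((486.5,-81.6,170.3,-2.3),(431,-315.6,110,-5.5)))
```

```text
388 [477.6 -88.  172.8] [171.2 174.6]
361 [494.6 -89.1 172. ] [170.1 173.1]
451 [484.7 -78.  128.1] [125.  130.1]
214 [473.9 -56.6 111. ] [101.7 120.5]
([np.float64(6.03), -4.61, 23.6], 3.2)
```

>>> jog_arm(targets=[{"hand":2.0,"offset":[-1,-2,3],"roll":0},{"hand":2.0,"offset":[-1,-4,7],"roll":1},{"hand":2.0,"offset":[-1,-4.6,12],"roll":2},{"hand":2.0,"offset":[0,-4.6,17],"roll":3.2},{"hand":2.0,"offset":[2,-4.6,21],"roll":3.2},{"hand":2.0,"offset":[3,-4.6,23.6],"roll":3.2},{"hand":2.0,"offset":[3,-4.6,23.6],"roll":3.2},{"hand":2.0,"offset":[3,-4.6,23.6],"roll":3.2}])

```text
clock: 44.5
position: [430.4, -315.2, 140.1]
eef_rot: [0.475, 0.523, 0.476, -0.523]
force: [-0.1, 0.3, -1.0]
gripper_width: 23.3
```

Run:
```python
from h import *
show(); c=get("wrist","w27"); P=cloud(c)
for r in rects(c,np.ones((480,640),np.uint8),29,38,30,sel=lambda P:(P[...,1]<-225)&(P[...,1]>-400)&(abs(P[...,0]-431)<60)): print(r)
m=(abs(P[...,2]-34)<4)&(P[...,0]>380)&(P[...,0]<445)&(P[...,1]<-262)&(P[...,1]>-375)
for a in range(-370,-262,8):
    Q=P[m&(P[...,1]>=a)&(P[...,1]<a+8)]
    if len(Q): print(a+4,np.percentile(Q[:,0],[5,50,95]).round(1),len(Q))
c=get("scene","s27"); f=c["frame"][230:380,320:480,::-1]; cv2.imwrite("pics/s27z.png",cv2.resize(f,None,fx=4,fy=4))
```

```text
t 44.5 tcp [ 430.4 -315.2  140.1] F [-0.1  0.3 -1. ] w 23.3 y-axis yaw -5.47 tilt [-0.001  0.001 -1.   ]
(482.8, -372.5, 32.9, 5.2, 17.3, 84.6, [392.0, 308.0])
(460.3, -292.6, 33.4, 56.3, 58.3, -5.5, [340.0, 191.0])
(485.1, -233.7, 33.5, 11.9, 17.0, -2.4, [385.0, 122.0])
-366 [424.8 428.5 432.1] 31
-318 [429.8 431.2 432. ] 19
-310 [430.1 431.4 432.6] 42
-302 [430.9 432.2 433.4] 43
-294 [431.7 432.9 434.2] 46
-286 [432.4 433.7 434.9] 44
-278 [433.2 434.4 435.7] 45
-270 [433.9 435.2 436.4] 47
-262 [434.8 439.5 444.4] 84
```

View pics/w27.png

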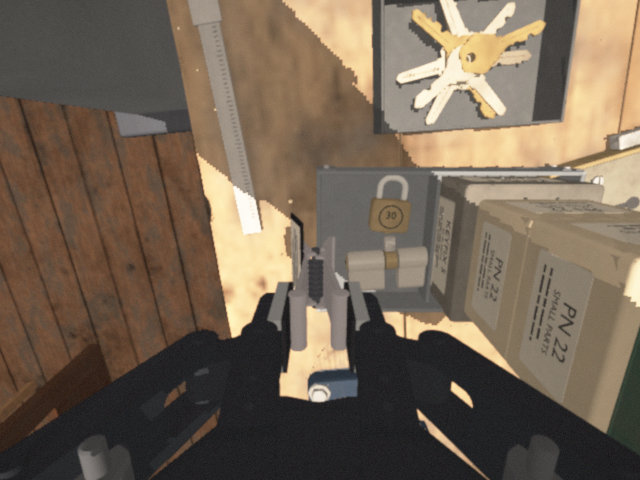

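View pics/s27.png

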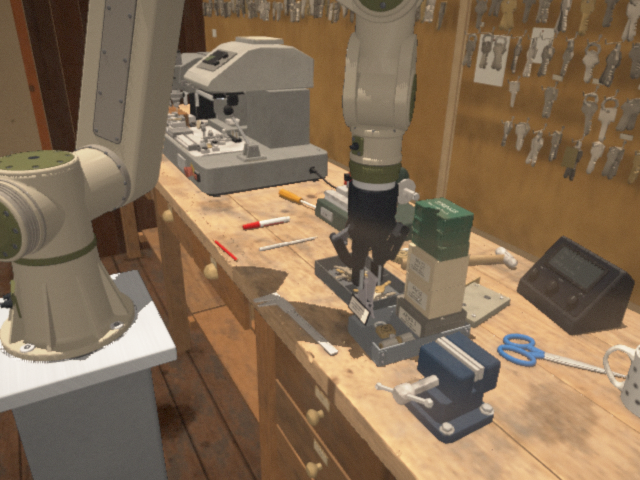

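>>> jog_arm(targets=[{"hand":2.0,"offset":[2,0,0],"roll":0},{"hand":2.0,"offset":[3.5,0,0],"roll":0},{"hand":2.0,"offset":[4.5,0,0],"roll":0},{"hand":2.0,"offset":[5.2,0,0],"roll":0},{"hand":2.0,"offset":[5.8,0,0],"roll":0},{"hand":2.0,"offset":[5.8,0,0],"roll":0},{"hand":2.0,"offset":[5.8,0,0],"roll":0}])

```text
clock: 45.48
position: [430.8, -316.5, 82.5]
eef_rot: [0.476, 0.524, 0.475, -0.523]
force: [1.2, -0.1, -0.6]
gripper_width: 23.4
```

Run:
```python
from h import *
show(); c=get("wrist","w28"); P=cloud(c)
for (u0,u1,v0,v1) in((290,307,325,348),(330,347,325,348),(309,322,255,290)):
    Q=P[v0:v1,u0:u1].reshape(-1,3); Q=Q[np.isfinite(Q[:,0])&(Q[:,2]>36)]; print(len(Q),np.median(Q,0).round(1))
c=get("scene","s28"); f=c["frame"][270:380,330:450,::-1]; cv2.imwrite("pics/s28z.png",cv2.resize(f,None,fx=5,fy=5))
```

```text
t 45.48 tcp [ 430.8 -316.5   82.5] F [ 1.2 -0.1 -0.6] w 23.4 y-axis yaw -5.5 tilt [ 0.001 -0.    -1.   ]
390 [ 422.3 -321.6   85.1]
364 [ 439.2 -323.6   84.4]
444 [ 430.1 -312.3   40.6]
```

View pics/w28.png

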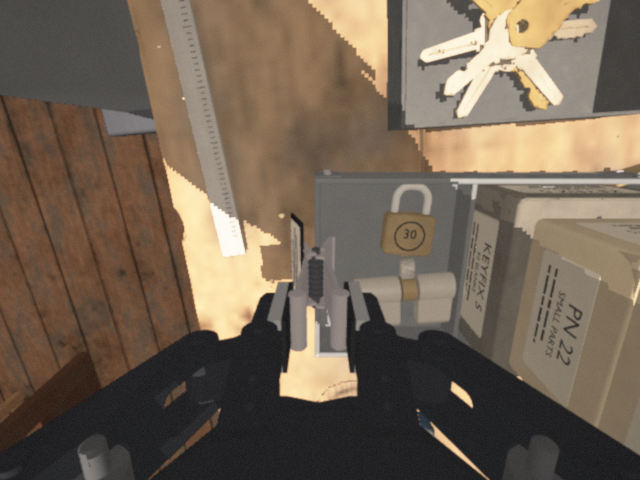

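View pics/s28z.png

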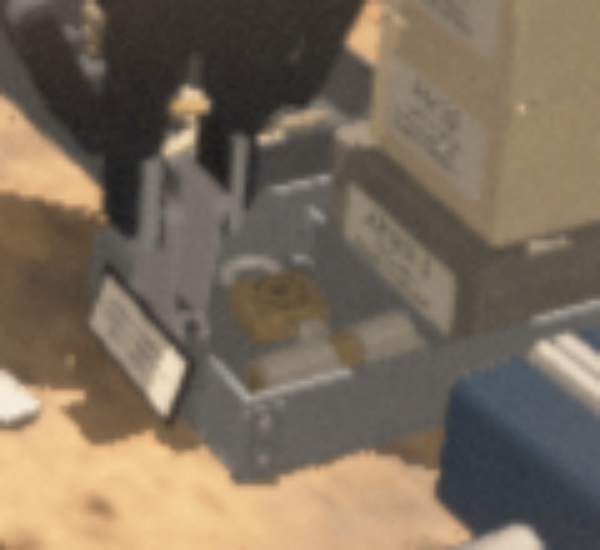

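>>> jog_arm(targets=[{"hand":3.0,"offset":[0,0,0],"roll":0},{"hand":4.0,"offset":[0,0,0],"roll":0},{"hand":5.0,"offset":[0,0,0],"roll":0},{"hand":6.0,"offset":[0,0,0],"roll":0},{"hand":6.5,"offset":[0,0,0],"roll":0},{"hand":6.5,"offset":[0,0,0],"roll":0},{"hand":6.5,"offset":[0,0,0],"roll":0}])

```text
clock: 46.45
position: [430.5, -316.3, 82.3]
eef_rot: [0.475, 0.523, 0.475, -0.523]
force: [0.4, 0.5, 0.4]
gripper_width: 64.8
```

Run:
```python
from h import *
show(); c=get("wrist","w29"); P=cloud(c)
Q=P[255:285,309:322].reshape(-1,3); print(np.nanmedian(Q,0).round(1))
c=get("scene","s29"); f=c["frame"][270:380,330:450,::-1]; cv2.imwrite("pics/s29z.png",cv2.resize(f,None,fx=5,fy=5))
```

```text
t 46.45 tcp [ 430.5 -316.3   82.3] F [0.4 0.5 0.4] w 64.8 y-axis yaw -5.5 tilt [ 0.  0. -1.]
[ 430.2 -307.5   47. ]
```

View pics/w29.png

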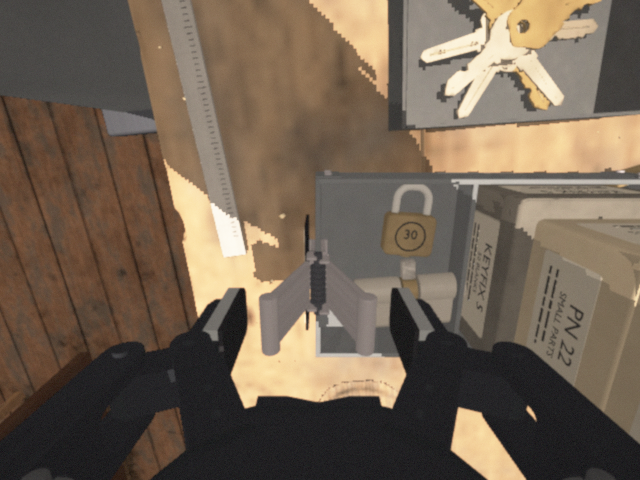

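View pics/s29z.png

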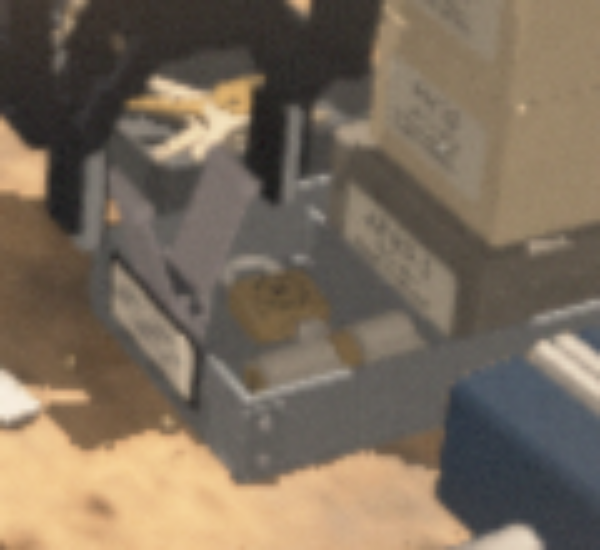

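>>> jog_arm(targets=[{"hand":7.0,"offset":[-2,0,0],"roll":0},{"hand":7.5,"offset":[-6,0,0],"roll":0},{"hand":7.5,"offset":[-12,0,0],"roll":0},{"hand":7.5,"offset":[-18,0,0],"roll":0},{"hand":7.5,"offset":[-23,-1,2],"roll":0},{"hand":7.5,"offset":[-26,0,6],"roll":0},{"hand":7.5,"offset":[-28,4,9],"roll":0},{"hand":7.5,"offset":[-28,4,9],"roll":0},{"hand":7.5,"offset":[-28,4,9],"roll":0}])

```text
clock: 47.68
position: [461.5, -409.3, 361.2]
eef_rot: [0.475, 0.523, 0.476, -0.523]
force: [-0.9, 0.9, 0.0]
gripper_width: 74.9
```

Run:
```python
from h import *
show(); c=get("wrist","w30"); col(243,c=c); P=cloud(c)
near=lambda P:(abs(P[...,0]-431)<45)&(P[...,1]>-350)&(P[...,1]<-280)
for lo,hi in((68,95),(50,68),(36,50),(30,36.5)):
    for r in rects(c,np.ones((480,640),np.uint8),lo,hi,15,sel=near): print(lo,r)
c=get("scene","s30"); f=c["frame"][190:380,320:480,::-1]; cv2.imwrite("pics/s30z.png",cv2.resize(f,None,fx=3,fy=3))
get("side","sd30")
```

```text
t 47.67 tcp [ 461.5 -409.3  361.2] F [-0.9  0.9  0. ] w 74.9 y-axis yaw -5.49 tilt [-0.001  0.002 -1.   ]
(564.3, -329.5, 242.3, 59.3, 82.7, -5.5, [456.0, 111.0]) err tray x,y -0.4 -0.9
68 (450.0, -317.4, 87.5, 10.3, 24.8, -6.1, [301.0, 124.0])
68 (414.3, -313.9, 86.6, 13.7, 24.7, -5.5, [269.0, 124.0])
50 (439.9, -315.8, 59.6, 7.2, 25.3, -5.5, [294.0, 124.0])
50 (421.4, -314.2, 59.3, 9.7, 25.3, -7.6, [278.0, 124.0])
36 (430.5, -315.6, 46.3, 13.6, 60.5, -6.7, [285.0, 125.0])
```

View pics/w30.png

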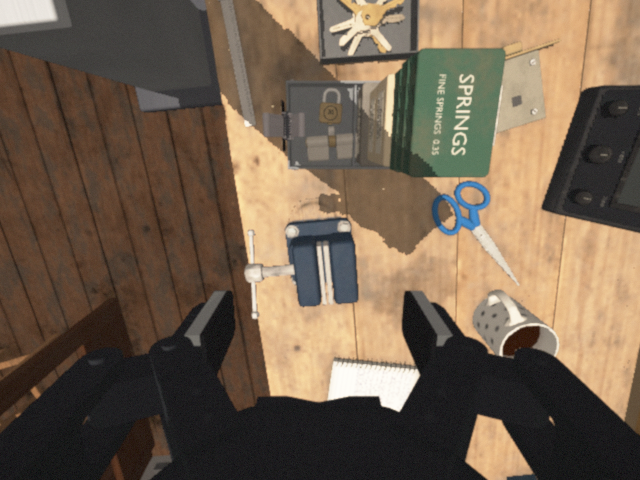

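View pics/s30z.png

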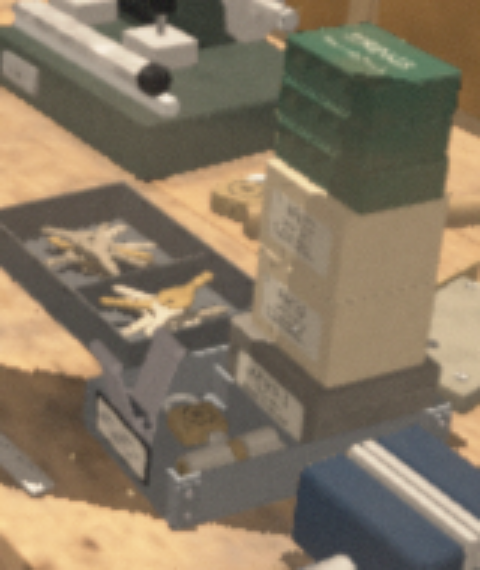

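View pics/sd30.png

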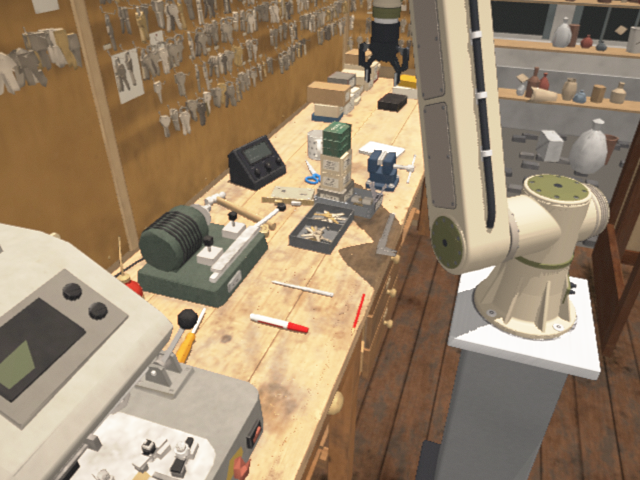

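```bash
python3 -c "
from workcell import sign_off
print(sign_off())"
```

```text
the job is handed in; nothing more can be done
None
```

I stacked all five boxes found on the bench, two white cartons and then three tins, on the grey carton. Then I moved the ticket clip from the key tray to the front rim of the dispatch tray, and handed the job in at about 48 s. `sign_off()` gives no verdict, so what follows is from my own last camera checks.

- **Stack:** when each box was placed, its top was within about 2 mm of the grey carton's centre and aligned with it to about 0.1°. In the last view the column was level, with its top within 1 mm of centre, and no boxes were left on the bench.
- **Clip:** it stands upright with its ticket outside, within about 2 mm of the rim's middle. The arm was well clear of everything.
- **Clip height:** it settled 3–4 mm higher than it sat on the key tray. By my estimate the pin is about 12 mm above the rim, just over the ideal 5–10 mm but inside the 20 mm limit. I left it there rather than risk disturbing it.
- **Clip closure:** I did not measure the grip force or lever angle directly. Its handles looked about 1.5 mm closer together than before, roughly 0.04 rad against the 0.12 rad limit.
- **Disturbances:** the key tray moved a few centimetres during the run, so I found the clip again before gripping it. I saw no loss of grip.

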